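Picture blocks up and spreaders hung

ROBOT

A 6-joint arm with a two-finger parallel gripper is mounted at the origin on the work surface. World frame = base frame: x ahead of the robot, y to its left, z up, the work surface at z = 0. Lengths are in m, angles in degrees, forces in N, time in s.
With the tool pointing down it reaches from about 0.375 to 0.9 m from the base axis. Payload 3.1 kg.
Tool frame: the origin (TCP) lies at the very end of the fingers, on their centre line; the grasp point (between the pads) lies 19 mm behind it (grip_point_offset is the distance from the TCP to the grasp point, in m); y points along the fingers, x is the direction in which the jaws open and shut, and the axes are right-handed (so a half turn about y gives the same grasp; the last joint's range is limited). The gripper opens to 87 mm and grips with 3 to 60 N. Pads are 19 mm wide; open, the fingers measure 117 mm over their backs; the gripper's body (75 mm by 190 mm) begins 51 mm behind the grasp point.
Start: joints at [60.59, 30.224, 82.088, -0, 67.689, -10.227], TCP at [0.205, 0.59, 0.223] pointing down, gripper open.
Joint ranges: [-176.69, 176.69], [-43.24, 126.21], [12.49, 139.97], [-82, 262], [0, 151.66], [-163.58, 163.58]. Speed limits (degrees/s): [159.86, 159.86, 180, 180, 180, 180].

INTERFACE

Orientations are given as a 3x3 rotation matrix whose columns are the frame's x, y, z axes.
In Python, from rig import * gives the robot as it stands.
- The arm moves only by the tool send_rows, never from a script. Its argument "moves" is text: rows parted by semicolons, each of 5 numbers parted by spaces: the finger opening in mm, from 0 to 87, then the shift along the tool's x, y, z in mm, then the turn about the tool's y in degrees. In form: fingers dx dy dz yaw; .... A call has 1 to 20 rows; each row shifts and turns the commanded pose from where the row before left it, along the tool's axes as they then stand; what a row does not reach is not made up. A row lasts 1/12 s, in which the tool goes at most 41.7 mm and 7.16 degrees, less where a joint would pass 70% of its speed; a pose out of reach is approached as far as the arm can. A call is refused whole if a number of a shift passes 41.7 or a number of a turn 7.16, either way. A call with a gripper value outside its range is refused whole. The fingers move at their own pace and stop on an object; the grip force is fixed at half the most. Time passes only in rows, so rows that do not move let the fingers close. It gives the time, the measured TCP pose, the force and the opening at its end, in the units of the state.
- read_state(): the state, without advancing time (a new reading comes with each control period).
- capture(name): name is "scene" or "top" or "wrist"; returns a dict with "image" (384x512x3 uint8, blue, green, red), "z_map" (384x512 float32, m along the optical axis (not along the pixel's ray), 0 where there is no reading), "mtx" (3x3 intrinsics, pixels), "distortion" ([k1, k2, p1, p2, k3] as OpenCV has them; the pictures are not rectified), "origin" and "rotation" of the camera in the world; the wrist camera has in their place "tool_from_camera" (4x4, takes a point from camera to tool coordinates, whose origin is the TCP and whose axes are the tool frame's). Camera axes: x right, y up, looking along -z (the intrinsics and any distortion apply to the point x, -y, -z); pixel columns grow to the right and rows downward; lengths in m; the calibration is good to about 2 mm. A picture is of the moment at which its call begins: read the wrist's pose just before it.
- hand_in(): hands the job in, once; it reports no verdict.
Trained networks look in a picture, given as the dict that the camera call returned (one of the last four; its "shot" number tells which), for a name from the list of things; names that differ only in an ending like _2 or _b are one class to them, and where a whole thing is asked for, a point or a joint stands for the part that bears it (a point fixed in the world has none). Each returns a list of dicts, best first, with "p" (0 to 1); they miss things now and then, are a little off and sometimes report something else, mostly with a low value. They report only what shows in the picture. A call takes as long as a camera call. They do not tell look-alikes from the thing itself.
- search_frame(picture, name): "bbox" ([left, top, right, bottom] in pixels, round what is visible of it).
- masks_of(picture, name): "region" (384x512 bool, what is visible of it) and "bbox" ([left, top, right, bottom] in pixels, round what is visible of it).
- mark_of(picture, name): "pixel" ([row, column] in pixels: a listed point, or the origin of a listed thing).
The state is a dict: "time_s": time; "joint_positions": joint angles; "qvel": joint speeds; "tau": joint torques, N m; "position": TCP position; "tcp_rot": TCP orientation; "force": force on the tool from outside, world axes, zero at the start; "moment": the same for the moment, N m; "opening": opening from 0.0 (shut) to 1.0 (fully open).
Only numpy, scipy, OpenCV 4.12 (cv2) and the standard library are available. Lean on these libraries where they do the work, as an engineer would, in place of code of your own. Each camera call takes 0.05 s, during which the arm holds its last target. There are 200 camera calls.

TASK

Clear up after the resin class: hang both spreaders by their eyes on the slanted pegs of the rack (either peg), and put every picture block on the drying board they leave free, tipped over until its blue resin picture faces up. The blocks must lie flat and wholly on the board without touching one another; do not upset or shove the paper cups or the jar of sticks.

Things in the scene. Friction and masses are not known exactly. Their poses are not given: they have to be found in the camera images.
- board: Plywood drying board, 180 mm (its x) by 380 mm (its y), 15 mm thick, fixed flat on the table. Origin: centre of its underside; z up.
- rack: Fixed wooden rack; origin on the table below the crossbar's front face, z up, front looks along its -x. Foot 120 x 320 x 18 mm (x = -40 to +80), posts 24 mm square at y = +-148 mm, 238 mm tall, and between them a crossbar 24 x 24 mm (x = 0 to 24), its middle 226 mm above the table; open below and behind the crossbar.
- peg_left: Steel peg, 12 mm thick, round end, on the rack's crossbar at rack y = +70 mm. Origin: its root, on the crossbar's front face 226 mm above the table. Its own z runs along the peg from root to tip, out of the front and 55 degrees above the level; 90 mm long.
- peg_right: The same kind of peg at rack y = -70 mm.
- spreader1_rib (a point): Spreader, 192 mm long: flat grey blade 120 x 70 x 6 mm (long along its x) with an upright wooden rib on top to hold it by and a square hanging eye at one end. Starts lying flat on the drying board, rib up (+z). This point: middle of the rib, 24 mm above the underside; the rib is 70 (x) x 20 (y) mm and 36 mm tall, its top 42 mm above the underside. Blade: x = -75 to +45 mm from here.
- spreader1_eye (a point): Centre of the opening of that spreader's hanging eye, 69 mm along +x from the rib's middle and 21 mm lower. Opening 48 mm (x) by 40 mm (y), its axis is z; the strips around it are 10 to 12 mm wide and 6 mm thick, the outer end 36 mm beyond this point.
- spreader2_rib (a point): Spreader, 192 mm long: flat grey blade 120 x 70 x 6 mm (long along its x) with an upright wooden rib on top to hold it by and a square hanging eye at one end. Starts lying flat on the drying board, rib up (+z). This point: middle of the rib, 24 mm above the underside; the rib is 70 (x) x 20 (y) mm and 36 mm tall, its top 42 mm above the underside. Blade: x = -75 to +45 mm from here.
- spreader2_eye (a point): Centre of the opening of that spreader's hanging eye, 69 mm along +x from the rib's middle and 21 mm lower. Opening 48 mm (x) by 40 mm (y), its axis is z; the strips around it are 10 to 12 mm wide and 6 mm thick, the outer end 36 mm beyond this point.
- block1_mid (a point): Picture block: wooden block 80 (its x) x 60 (its y) x 50 mm (its z), 0.14 to 0.24 kg, with a 7 mm blue resin layer (brown and white stripes: a sea shore) covering the 80 x 60 face on its +z side. This point is its centre, its axes those of the block. It starts standing on one end (its -x up), picture face to one side. It may be absent.
- block2_mid (a point): Picture block: wooden block 80 (its x) x 60 (its y) x 50 mm (its z), 0.14 to 0.24 kg, with a 7 mm blue resin layer (brown and white stripes: a sea shore) covering the 80 x 60 face on its +z side. This point is its centre, its axes those of the block. It starts standing on one end (its +x up), picture face to one side. It may be absent.
- block3_mid (a point): Picture block: wooden block 80 (its x) x 60 (its y) x 50 mm (its z), 0.14 to 0.24 kg, with a 7 mm blue resin layer (brown and white stripes: a sea shore) covering the 80 x 60 face on its +z side. This point is its centre, its axes those of the block. It starts lying picture face down, at a height of 50 mm. It may be absent.
- cups: Bystander: stack of white paper cups, 80 mm wide, 134 mm tall, origin at its foot.
- stick_jar: Bystander: glass jar 72 mm wide with sticks and straws, 140 mm tall, origin at its foot.
Not all that is in view belongs to the job. Leave any green look-alike of the part that bears block3_mid alone.

How it is judged (in metres and radians):
At the end, for the whole second after the job is handed in: Each spreader hangs at rest with a peg passing through its eye; each block present lies at rest on the drying board, picture face up within 0.12 rad, its centre at least 28 mm inside the board's edges, no two blocks touching (x of block1_mid in the frame of board between -0.062 and 0.062 m and y of block1_mid in the frame of board between -0.162 and 0.162 m and z of block1_mid in the frame of board between 0.034 and 0.046 m and angle between each of block1_mid, block2_mid, block3_mid's own z axis and vertical below 0.12 rad and linear speed of each of block1, block2, block3 below 0.02 m/s and x of block2_mid in the frame of board between -0.062 and 0.062 m and y of block2_mid in the frame of board between -0.162 and 0.162 m and z of block2_mid in the frame of board between 0.034 and 0.046 m and x of block3_mid in the frame of board between -0.062 and 0.062 m and y of block3_mid in the frame of board between -0.162 and 0.162 m and z of block3_mid in the frame of board between 0.034 and 0.046 m and contact force between block1 and block2 below 0.05 N and contact force between each of block1, block2 and block3 below 0.05 N and ((z of spreader1_eye in the frame of peg_left between -0.02 and 0.08 m and x of spreader1_eye in the frame of peg_left between -0.025 and 0.025 m and y of spreader1_eye in the frame of peg_left between -0.025 and 0.025 m) or (z of spreader1_eye in the frame of peg_right between -0.02 and 0.08 m and x of spreader1_eye in the frame of peg_right between -0.025 and 0.025 m and y of spreader1_eye in the frame of peg_right between -0.025 and 0.025 m)) and linear speed of each of spreader1, spreader2 below 0.03 m/s and ((z of spreader2_eye in the frame of peg_left between -0.02 and 0.08 m and x of spreader2_eye in the frame of peg_left between -0.025 and 0.025 m and y of spreader2_eye in the frame of peg_left between -0.025 and 0.025 m) or (z of spreader2_eye in the frame of peg_right between -0.02 and 0.08 m and x of spreader2_eye in the frame of peg_right between -0.025 and 0.025 m and y of spreader2_eye in the frame of peg_right between -0.025 and 0.025 m))).
It fails at once if the paper cups or the jar of sticks is knocked over or shoved more than 60 mm (angle between any of cups, stick_jar's own z axis and vertical above 0.6 rad or distance of any of cups, stick_jar from where it was at the start of the episode above 0.06 m).
Of block1, block2, block3 only 2 to 3 are there at a start; the rules pass over those that are not, and their reading is None.
At some moment in a run one of block1, block2, block3 may be knocked a few centimetres aside while the robot is not near it.
It also fails if it takes over 210 s, if anything falls off the work surface, if the arm or the gripper's body presses on something with over 40 N, if the wrist force passes 120 N, or if a joint passes its speed limit or range.

## Working session

There is one attempt and no reset: what is moved stays moved. The work goes in short steps, Python scripts to look and compute and a tool call to move; the robot and the scene stay as the last step left them, time stands still between calls to the robot, and variables do not carry over. Pictures are saved under pics/ and viewed, about 12 in all and at most 16, crops included, and the job is handed in when it is done.

Besides the shell and the picture viewer there is one more tool, called after "Emit:" as name(argument=value, ...), one argument or row to a line, values as JSON. send_rows: Moves the arm, as the interface text tells. Its arguments: {"type":"object","properties":{"moves":{"type":"string"}},"required":["moves"]}

```bash
ls; mkdir -p pics; cat > h.py <<'E'
from rig import *
import numpy as np, cv2, json
NAMES=["board","rack","peg_left","peg_right","spreader1_rib","spreader1_eye","spreader2_rib","spreader2_eye","block1_mid","block2_mid","block3_mid","cups","stick_jar"]
def cam(c):
    """-> R,t world from camera (x right,y up,-z fwd)"""
    if "origin" in c: return np.array(c["rotation"]),np.array(c["origin"])
    s=read_state(); T=np.array(c["tool_from_camera"]); R=np.array(s["tcp_rot"]); p=np.array(s["position"])
    return R@T[:3,:3], R@T[:3,3]+p
def rays(c,px):
    """px Nx2 (row,col) -> camera rays with unit depth"""
    px=np.asarray(px,float).reshape(-1,2)[:,::-1].reshape(-1,1,2).copy()
    u=cv2.undistortPoints(px,np.array(c["mtx"]),np.array(c["distortion"])).reshape(-1,2)
    return np.c_[u[:,0],-u[:,1],-np.ones(len(u))]
def w_depth(c,px,pose=None):
    R,t=pose or cam(c); px=np.asarray(px).reshape(-1,2).astype(int)
    z=c["z_map"][px[:,0],px[:,1]]
    return (rays(c,px)*z[:,None])@R.T+t
def w_plane(c,px,h,pose=None):
    R,t=pose or cam(c); d=rays(c,px)@R.T
    return t+d*((h-t[2])/d[:,2])[:,None]
def cloud(c,mask,pose=None):
    px=np.argwhere(mask&(c["z_map"]>0)); return px,w_depth(c,px,pose)
E
python3 - <<'E'
from h import *
s=read_state(); print(s["time_s"],s["position"],s["tcp_rot"],s["opening"])
for n in ("scene","top"):
    c=capture(n); cv2.imwrite(f"pics/{n}0.png",c["image"]); print(n,c["origin"])
    for k in NAMES:
        for d in mark_of(c,k)[:3]:
            if d["p"]>.25:
                r,cc=map(int,d["pixel"]); r=min(max(r,0),383);cc=min(max(cc,0),511)
                print(" ",k,round(d["p"],2),(r,cc),w_depth(c,[(r,cc)])[0].round(3))
E
```

```text
pics
0.0 [0.20495843 0.58966182 0.22158801] [[ 3.28531265e-01 -1.02015770e-03 -9.44492545e-01]
 [ 9.44490740e-01 -1.87854582e-03  3.28532666e-01]
 [-2.10942765e-03 -9.99997715e-01  3.46368473e-04]] 0.9986534793943413
scene [0.96421319 0.63382226 0.95903085]
  board 0.58 (235, 245) [0.501 0.017 0.011]
  rack 0.58 (340, 303) [0.605 0.371 0.019]
  rack 0.54 (277, 281) [0.626 0.302 0.237]
  peg_left 0.57 (301, 347) [0.563 0.431 0.238]
  peg_right 0.5 (281, 279) [0.636 0.308 0.239]
  spreader1_rib 0.67 (237, 265) [0.485 0.091 0.058]
  spreader1_eye 0.84 (250, 242) [0.545 0.057 0.014]
  spreader1_eye 0.46 (186, 144) [ 0.629 -0.383  0.007]
  spreader2_rib 0.94 (208, 237) [ 0.474 -0.053  0.056]
  spreader2_eye 0.89 (227, 218) [ 0.547 -0.06   0.015]
  block1_mid 0.94 (155, 184) [ 0.463 -0.369  0.065]
  block3_mid 0.96 (152, 253) [ 0.258 -0.235  0.051]
  block3_mid 0.89 (207, 134) [ 0.715 -0.276  0.047]
  block3_mid 0.85 (169, 220) [ 0.402 -0.241  0.049]
  cups 0.69 (182, 143) [ 0.63  -0.379  0.03 ]
  stick_jar 0.86 (269, 346) [0.379 0.308 0.037]
top [0.29000771 0.02262576 1.17538396]
  board 0.56 (185, 244) [0.497 0.023 0.019]
  rack 0.7 (158, 132) [0.585 0.358 0.02 ]
  rack 0.54 (145, 76) [0.563 0.43  0.24 ]
  peg_right 0.59 (118, 130) [0.63  0.301 0.243]
  spreader1_rib 0.85 (187, 223) [0.485 0.083 0.061]
  spreader1_eye 0.83 (162, 231) [0.57  0.061 0.015]
  spreader2_rib 0.62 (187, 270) [ 0.484 -0.052  0.055]
  spreader2_eye 0.97 (166, 264) [ 0.555 -0.038  0.017]
  block1_mid 0.93 (199, 385) [ 0.439 -0.375  0.084]
  block3_mid 0.9 (177, 336) [ 0.511 -0.247  0.053]
  block3_mid 0.84 (227, 345) [ 0.364 -0.264  0.055]
  block3_mid 0.69 (271, 346) [ 0.241 -0.259  0.059]
  cups 0.62 (164, 265) [ 0.561 -0.041  0.018]
  cups 0.57 (143, 383) [ 0.604 -0.383  0.08 ]
  stick_jar 0.75 (238, 150) [0.341 0.277 0.107]
```

View pics/scene0.png

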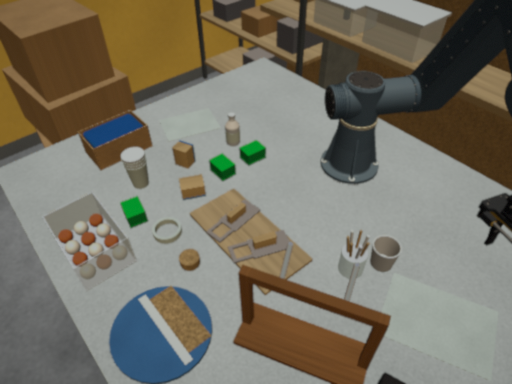

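View pics/top0.png

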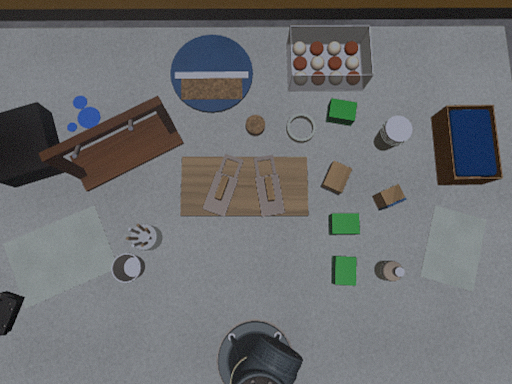

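```bash
python3 - <<'E'
from h import *
for n in ("top","scene"):
    c=capture(n)
    px,W=cloud(c,np.ones((384,512),bool))
    reg=(W[:,0]>.4)&(W[:,1]>.2)&(W[:,0]<.85)&(W[:,1]<.62)
    bar=reg&(W[:,2]>.2)&(W[:,2]<.245)
    P=W[bar]; r=cv2.minAreaRect(P[:,:2].astype(np.float32)); print(n,"bar",r,P[:,2].max(),np.median(P[:,2]))
    hi=reg&(W[:,2]>.247); print("pegs",hi.sum(),W[hi][:60:3].round(3).tolist())
    lo=reg&(W[:,2]<.03)&(W[:,2]>.012); 
    print("foot",cv2.minAreaRect(W[lo][:,:2].astype(np.float32)))
    for b in [(.484,.083),(.484,-.052)]:
        q=(np.hypot(W[:,0]-b[0],W[:,1]-b[1])<.07)&(W[:,2]>.045)&(W[:,2]<.075)
        print("rib",cv2.minAreaRect(W[q][:,:2].astype(np.float32)),np.median(W[q][:,2]))
    bd=(W[:,2]>.008)&(W[:,2]<.018)&(W[:,0]>.35)&(W[:,0]<.65)&(abs(W[:,1])<.27)
    print("board",cv2.minAreaRect(W[bd][:,:2].astype(np.float32)))
    for b in [(.511,-.247),(.44,-.375)]:
        q=(np.hypot(W[:,0]-b[0],W[:,1]-b[1])<.07)&(W[:,2]>.03)
        zt=np.percentile(W[q][:,2],90); q&=W[:,2]>zt-.008
        print("block",cv2.minAreaRect(W[q][:,:2].astype(np.float32)),zt)
    im=c["image"]
    cr=[im[90:200,20:200],im[140:220,310:420]] if n=="top" else [im[255:384,225:400],im[120:210,150:240]]
    for i,x in enumerate(cr): cr[i]=cv2.resize(x,(400,300) ,interpolation=cv2.INTER_CUBIC)
    cv2.imwrite(f"pics/crop_{n}.png",np.hstack(cr))
a=cv2.imread("pics/crop_top.png");b=cv2.imread("pics/crop_scene.png");cv2.imwrite("pics/crops.png",np.vstack([a,b]))
E
```

```text
top bar ((0.6018211841583252, 0.3717498183250427), (0.03694779425859451, 0.3202116787433624), 27.82183837890625) 0.24467262643291232 0.23911590060601984
pegs 116 [[0.62, 0.302, 0.249], [0.614, 0.302, 0.257], [0.614, 0.294, 0.258], [0.606, 0.295, 0.272], [0.61, 0.29, 0.263], [0.601, 0.29, 0.28], [0.598, 0.293, 0.283], [0.596, 0.285, 0.287], [0.59, 0.286, 0.298], [0.593, 0.282, 0.29], [0.587, 0.283, 0.301], [0.584, 0.288, 0.301], [0.584, 0.281, 0.302], [0.581, 0.285, 0.304], [0.582, 0.279, 0.3], [0.579, 0.283, 0.302], [0.578, 0.284, 0.297], [0.554, 0.424, 0.255], [0.55, 0.424, 0.259], [0.551, 0.418, 0.256]]
foot ((0.6313896179199219, 0.40948039293289185), (0.41987180709838867, 0.4389705955982208), 89.70670318603516)
rib ((0.48562437295913696, 0.08978288620710373), (0.020340319722890854, 0.07129120826721191), 69.41754150390625) 0.058685694916584596
rib ((0.47958508133888245, -0.04910517856478691), (0.0688168853521347, 0.01986529864370823), 8.622786521911621) 0.05834910177805086
board ((0.49988293647766113, 0.004937350749969482), (0.5300297141075134, 0.29905590415000916), 89.931404113769
[... 954 characters left out ...]
325897, 0.3335197865962982), 0.005128083284944296)
rib ((0.48816776275634766, 0.08846846222877502), (0.02154921554028988, 0.06857676804065704), 70.24497985839844) 0.05554759492349792
rib ((0.48266130685806274, -0.050487834960222244), (0.070972740650177, 0.022167863324284554), 8.330796241760254) 0.05496813509800863
board ((0.5002790689468384, 0.0008707642555236816), (0.29921355843544006, 0.5379908680915833), 0.025202829390764236)
block ((0.5140846967697144, -0.2520798444747925), (0.06815622746944427, 0.0763789638876915), 65.66553497314453) 0.05132840282090101
block ((0.44711828231811523, -0.39814338088035583), (0.057496316730976105, 0.06293772906064987), 24.07961082458496) 0.08093793531263757
```

View pics/crops.png

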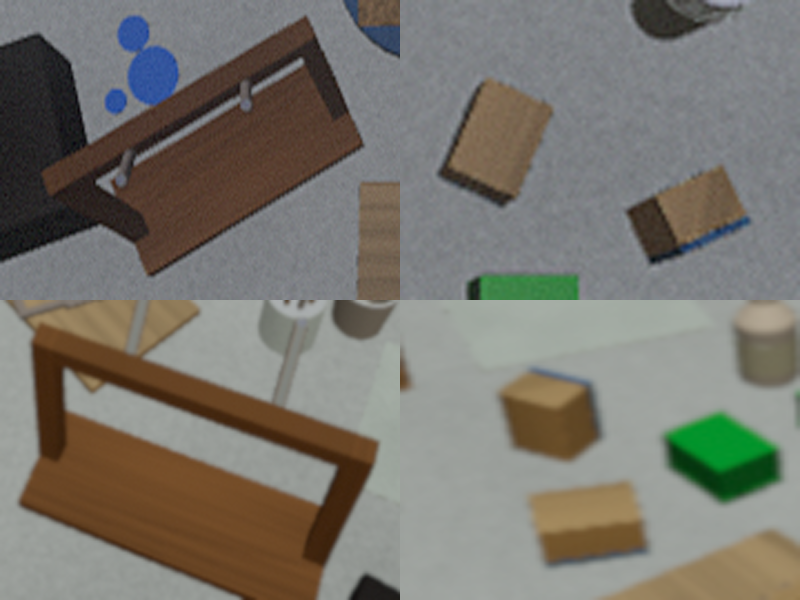

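```bash
cat >> h.py <<'E'
def plan(x,y,z,yaw=None,verbose=True):
    """remaining shift (mm, tool axes) and turn about tool y to reach TCP xyz with tool x axis at yaw deg in world"""
    s=read_state(); R=np.array(s["tcp_rot"]); p=np.array(s["position"])
    d=R.T@(np.array([x,y,z])-p)*1e3
    cur=np.degrees(np.arctan2(R[1,0],R[0,0])); t=None
    if yaw is not None: t=-((yaw-cur+90)%180-90)
    print("t",round(s["time_s"],2),"at",p.round(4),"yaw",round(cur,1),"j",np.round(s["joint_positions"],0),"F",np.round(s["force"],1),"op",round(s["opening"]*87,1)," -> shift",d.round(1),"turn",None if t is None else round(t,1),"dist",round(np.linalg.norm(d),1))
    return d,t
E
python3 -c "
from h import *
plan(.487,.089,.222,69.5);plan(.487,.089,.027,69.5)"
```

```text
t 1.5 at [0.2053 0.5903 0.2225] yaw 70.8 j [ 61.  30.  82.   0.  68. -10.] F [ 0.2 -0.2 -0. ] op 87.2  -> shift [-380.9    0.5 -430.7] turn 1.3 dist 575.0
t 1.5 at [0.2053 0.5903 0.2225] yaw 70.8 j [ 61.  30.  82.   0.  68. -10.] F [ 0.2 -0.2 -0. ] op 87.2  -> shift [-380.9  195.5 -430.7] turn 1.3 dist 607.3
```

Emit:
send_rows(
  moves="60 -21.2 0 -23.9 0; 60 -21.2 0 -23.9 0; 60 -21.2 0 -23.9 0; 60 -21.2 0 -23.9 0; 60 -21.2 0 -23.9 0; 60 -21.2 0 -23.9 0; 60 -21.2 0 -23.9 0; 60 -21.2 0 -23.9 0; 60 -21.2 0 -23.9 0; 60 -21.2 0 -23.9 0; 60 -21.2 0 -23.9 0; 60 -21.2 0 -23.9 0; 60 -21.2 0 -23.9 0; 60 -21.2 0 -23.9 0; 60 -21.2 0 -23.9 0; 60 -21.2 0 -23.9 0; 60 -21.2 0 -23.9 0; 60 -20 0 -24 1.3; 60 0 30 0 0; 60 0 0 0 0",
)

```text
time_s: 3.17
position: [0.4855, 0.0879, 0.1897]
tcp_rot: [[0.353, -0.006, -0.935], [0.935, 0.0, 0.353], [-0.002, -1.0, 0.006]]
force: [-1.4, 0.8, -0.7]
opening: 0.686
```

```bash
python3 - <<'E'
from h import *
plan(.487,.089,.027,69.5)
c=capture("wrist"); cv2.imwrite("pics/w1.png",c["image"])
pose=cam(c); px,W=cloud(c,np.ones((384,512),bool),pose)
for b in [(.487,.089),(.481,-.05)]:
    q=(np.hypot(W[:,0]-b[0],W[:,1]-b[1])<.06)&(W[:,2]>.045)&(W[:,2]<.075)
    if q.sum()>5: print("rib",cv2.minAreaRect(W[q][:,:2].astype(np.float32)),np.median(W[q][:,2]),q.sum())
for k in ("spreader1_rib","spreader1_eye"):
    for d in mark_of(c,k)[:2]: print(k,d["p"],d["pixel"],w_plane(c,[d["pixel"]],.018 if "eye" in k else .039,pose)[0].round(3))
print(np.array(c["tool_from_camera"]).round(3))
E
```

```text
t 3.17 at [0.4855 0.0879 0.1897] yaw 69.3 j [ -3.  23. 102.   0.  55. -72.] F [-1.4  0.8 -0.7] op 59.7  -> shift [  1.8 162.7  -2. ] turn -0.2 dist 162.7
rib ((0.48509496450424194, 0.09052146971225739), (0.01983887329697609, 0.06901905685663223), 69.66759490966797) 0.05977102970736464 1344
rib ((0.48005935549736023, -0.04916024208068848), (0.06877115368843079, 0.02050723135471344), 8.142720222473145) 0.05882382269575981 882
spreader1_rib 0.92 [180.4, 256.5] [0.485 0.09  0.039]
[[ 1.    -0.    -0.     0.   ]
 [-0.     0.255 -0.967 -0.164]
 [ 0.     0.967  0.255  0.069]
 [ 0.     0.     0.     1.   ]]
```

Emit:
send_rows(
  moves="60 2.5 30 0 0; 60 0 30 0 0; 60 0 30 0 0; 60 0 30 0 0; 60 0 25 0 0; 60 0 16 0 0; 60 0 0 0 0; 0 0 0 0 0; 0 0 0 0 0; 0 0 0 0 0; 0 0 0 0 0; 0 0 0 0 0; 0 0 0 0 0; 0 0 0 0 0; 0 0 -10 0 0; 0 0 -20 0 0; 0 0 -20 0 0;0 0 0 0 0",
)

```text
time_s: 4.82
position: [0.4896, 0.092, 0.0846]
tcp_rot: [[0.35, 0.006, -0.937], [0.937, -0.0, 0.35], [0.002, -1.0, -0.006]]
force: [0.9, 0.5, -1.6]
opening: 0.229
```

```bash
python3 - <<'E'
from h import *
e=np.array([np.cos(np.radians(27.5)),np.sin(np.radians(27.5))])
tip=np.array([.518,.407])
rib=tip-.069*e
print(rib); plan(rib[0],rib[1],.40,117.5)
# recheck peg geometry from top cam
c=capture("top"); px,W=cloud(c,np.ones((384,512),bool))
yv=np.array([-e[1],e[0]]); 
for n in (0,1):
    if n: c=capture("scene"); px,W=cloud(c,np.ones((384,512),bool))
    hi=(W[:,0]>.48)&(W[:,1]>.25)&(W[:,0]<.68)&(W[:,1]<.5)&(W[:,2]>.252)&(W[:,2]<.32)
    H=W[hi]; a=H[:,:2]@e; b=H[:,:2]@yv
    for lo in (0,1):
        m=(b>.05)==lo
        if m.sum()<5: continue
        print("peg",lo,m.sum(),"b med",np.median(b[m]),"a",a[m].min(),a[m].max(),"ztop",np.percentile(H[m][:,2],98))
        A=np.c_[H[m][:,2],np.ones(m.sum())]; k=np.linalg.lstsq(A,a[m],rcond=None)[0]; print("  a at z=.226:",k@[.226,1],"at .30:",k@[.3,1], "b slope",np.polyfit(a[m],b[m],1))
    q=(W[:,2]>.2)&(W[:,2]<.244)&(W[:,0]>.48)&(W[:,1]>.2)&(W[:,0]<.75)&(W[:,1]<.56)
    print("bar yaw",cv2.minAreaRect(W[q&(W[:,2]>.232)][:,:2].astype(np.float32)), "a range", np.percentile(W[q][:,:2]@e,[2,98]),"b range",np.percentile(W[q][:,:2]@yv,[1,99]))
E
```

```text
[0.45679625 0.37513935]
t 4.82 at [0.4896 0.092  0.0846] yaw 69.5 j [ -2.  33. 107.   0.  39. -72.] F [ 0.9  0.5 -1.6] op 19.9  -> shift [ 254.4 -315.6  128.1] turn -48.0 dist 425.1
peg 0 48 b med -0.018808848055635582 a 0.6428539078793981 0.687140063220585 ztop 0.3033111960031658
  a at z=.226: 0.7083288619947301 at .30: 0.6490608784652576 b slope [-0.04865098  0.01301659]
peg 1 63 b med 0.11881712448602844 a 0.6446266640610914 0.6873452326168886 ztop 0.30277796473295526
  a at z=.226: 0.7047458893157365 at .30: 0.6499207483831609 b slope [-0.07143228  0.1664831 ]
bar yaw ((0.6016188859939575, 0.371503621339798), (0.036302924156188965, 0.31981316208839417), 27.349794387817383) a range [0.69615617 0.72140715] b range [-0.10557197  0.20852302]
peg 0 152 b med -0.019411303543494587 a 0.6452428085589585 0.684381578154549 ztop 0.300017021235215
  a at z=.226: 0.7012729363206032 at .30: 0.6502580267027933 b slope [-0.05086069  0.01422988]
peg 1 185 b med 0.12032587432542817 a 0.6439764603502993 0.6872836840249671 ztop 0.30064034043968113
  a at z=.226: 0.7034325625634326 at .30: 0.6501130650806992 b slope [0.00377583 0.11778953]
bar yaw ((0.6012946367263794, 0.36903053522109985), (0.03773879259824753, 0.321388304233551), 26.9450740814209) a range [0.6949852  0.72209463] b range [-0.10807444  0.20769454]
```

Emit:
send_rows(
  moves="0 0 -29 0 0; 0 0 -29 0 0; 0 0 -29 0 0; 0 0 -29 0 0; 0 0 -29 0 0; 0 0 -29 0 0; 0 0 -29 0 0; 0 0 -29 0 0; 0 0 -29 0 0; 0 0 -29 0 0; 0 25.4 0 12.8 0; 0 25.4 0 12.8 0; 0 25.4 0 12.8 0; 0 25.4 0 12.8 0; 0 25.4 0 12.8 0; 0 25.4 0 12.8 0; 0 25.4 0 12.8 0; 0 25.4 0 12.8 0; 0 25.4 0 12.8 0; 0 25.4 0 12.8 0",
)

```text
time_s: 6.58
position: [0.4555, 0.3757, 0.3694]
tcp_rot: [[0.35, -0.004, -0.937], [0.937, -0.002, 0.35], [-0.003, -1.0, 0.003]]
force: [1.0, 0.3, -1.4]
opening: 0.227
```

Emit:
send_rows(
  moves="0 0 0 0 -6; 0 0 0 0 -6; 0 0 0 0 -6; 0 0 0 0 -6; 0 0 0 0 -6; 0 0 0 0 -6; 0 0 0 0 -6; 0 0 0 0 -6; 0 0 0 0 0; 0 0 0 0 0",
)

```text
time_s: 7.42
position: [0.4561, 0.3744, 0.3699]
tcp_rot: [[-0.46, -0.003, -0.888], [0.888, -0.001, -0.46], [0.0, -1.0, 0.003]]
force: [0.2, 0.3, -1.6]
opening: 0.229
```

```bash
python3 - <<'E'
from h import *
plan(.457,.374,.36,117.5)
e=np.array([np.cos(np.radians(27.5)),np.sin(np.radians(27.5))]); yv=np.array([-e[1],e[0]])
for n in ("scene","top","wrist"):
    c=capture(n); pose=cam(c)
    for d in mark_of(c,"spreader1_eye")[:3]:
        W=w_plane(c,[d["pixel"]],.352,pose)[0]; print(n,round(d["p"],2),np.round(d["pixel"]),W.round(3),"a,b",(W[:2]@e).round(4),(W[:2]@yv).round(4))
    cv2.imwrite(f"pics/h1_{n}.png",c["image"])
E
```

```text
t 7.42 at [0.4561 0.3744 0.3699] yaw 117.4 j [ 29.  20.  75.   0.  85. -89.] F [ 0.2  0.3 -1.6] op 19.9  -> shift [-0.8  9.9 -0.6] turn -0.1 dist 10.0
scene 0.87 [244. 364.] [0.509 0.404 0.352] a,b 0.6381 0.1234
top 0.55 [148.  64.] [0.523 0.406 0.352] a,b 0.6516 0.1187
```

View pics/h1_wrist.png

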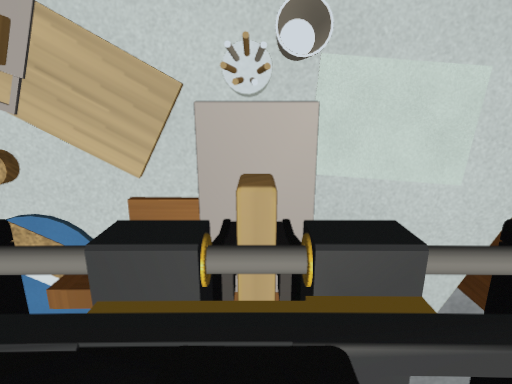

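Emit:
send_rows(
  moves="0 0 12 0 0; 0 0 12 0 0; 0 0 12 0 0; 0 0 11 0 0; 0 0 7 -3.9 0; 0 0 7 -3.9 0; 0 0 7 -3.9 0; 0 0 7 -3.9 0; 0 0 7 -3.9 0; 0 0 0 0 0",
)

```text
time_s: 8.55
position: [0.4742, 0.3837, 0.2878]
tcp_rot: [[-0.462, -0.002, -0.887], [0.887, -0.001, -0.462], [-0.0, -1.0, 0.002]]
force: [-0.3, -0.5, -1.8]
opening: 0.228
```

```bash
python3 - <<'E'
from h import *
plan(.457,.374,.26,117.5)
ims=[]
for n,sl in (("scene",(slice(200,350),slice(280,440))),("top",(slice(90,220),slice(30,180)))):
    c=capture(n); ims.append(cv2.resize(c["image"][sl],(400,370),interpolation=cv2.INTER_CUBIC))
cv2.imwrite("pics/h1b.png",np.hstack(ims))
E
```

```text
t 8.55 at [0.4742 0.3837 0.2878] yaw 117.5 j [ 28.  25.  80.  -0.  75. -89.] F [-0.3 -0.5 -1.8] op 19.9  -> shift [-0.7 27.8 19.7] turn 0.0 dist 34.1
```

View pics/h1b.png

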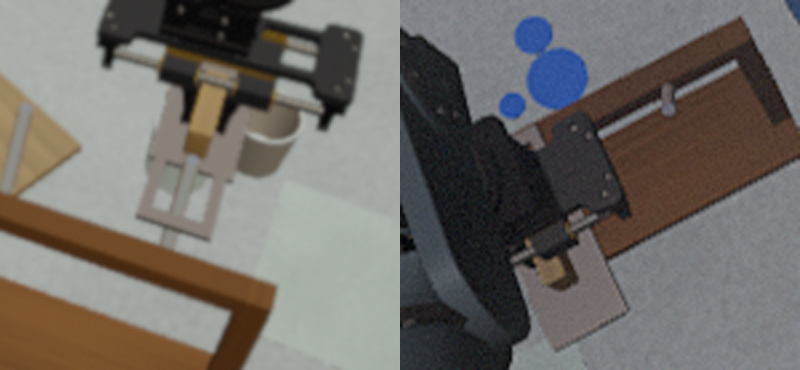

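Emit:
send_rows(
  moves="0 0 7 -4.3 0; 0 0 7 -4.3 0; 0 0 7 -4 0; 0 0 6 -4 0; 0 0 0 0 0",
)

```text
time_s: 9.07
position: [0.4887, 0.3912, 0.2605]
tcp_rot: [[-0.462, -0.002, -0.887], [0.887, -0.001, -0.462], [-0.0, -1.0, 0.003]]
force: [-0.5, -0.6, -2.2]
opening: 0.228
```

```bash
python3 - <<'E'
from h import *
plan(.457,.374,.26,117.5)
E
```

```text
t 9.07 at [0.4887 0.3912 0.2605] yaw 117.5 j [ 28.  28.  79.  -0.  73. -89.] F [-0.5 -0.6 -2.2] op 19.9  -> shift [-0.7  0.6 36.1] turn 0.0 dist 36.1
```

Force is only its weight. Release and back off.

Emit:
send_rows(
  moves="60 0 0 0 0; 60 0 0 0 0; 60 0 0 0 0; 60 0 0 0 0; 60 0 0 0 0; 60 0 0 0 0; 60 0 -10 0 0; 60 0 -20 0 0; 60 0 -30 5 0; 60 0 -30 15 0; 60 0 -20 20 0; 60 0 0 0 0;  60 0 0 0 0",
)

```text
time_s: 10.15
position: [0.4532, 0.3731, 0.3752]
tcp_rot: [[-0.462, 0.004, -0.887], [0.887, 0.002, -0.462], [0.0, -1.0, -0.005]]
force: [-0.1, 0.1, 0.6]
opening: 0.685
```

```bash
python3 - <<'E'
from h import *
plan(.481,-.0498,.15,98.4)
ims=[]
for n,sl in (("scene",(slice(200,384),slice(220,420))),("top",(slice(90,220),slice(30,180)))):
    c=capture(n); ims.append(cv2.resize(c["image"][sl],(400,370),interpolation=cv2.INTER_CUBIC))
cv2.imwrite("pics/h1c.png",np.hstack(ims))
E
```

```text
t 10.15 at [0.4532 0.3731 0.3752] yaw 117.5 j [ 29.  19.  76.  -0.  85. -89.] F [-0.1  0.1  0.6] op 59.6  -> shift [-387.9  224.3  172. ] turn 19.1 dist 479.9
```

View pics/h1c.png

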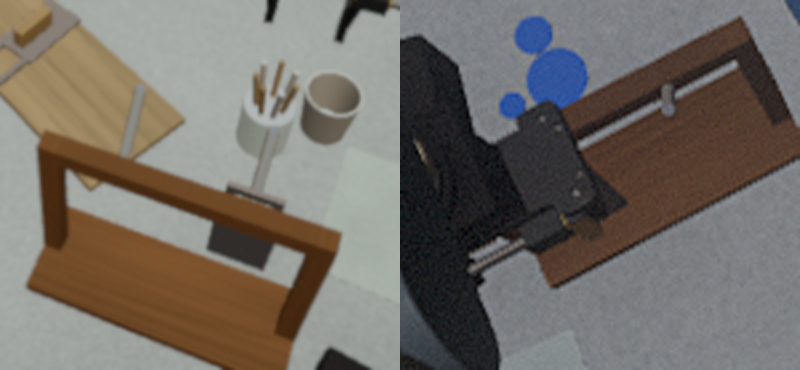

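Emit:
send_rows(
  moves="60 -30 0 13.2 0; 60 -30 0 13.2 0; 60 -30 0 13.2 0; 60 -30 12 13.2 0; 60 -30 20 13.2 0; 60 -30 20 13.2 0; 60 -30 20 13.2 0; 60 -30 20 13.2 0; 60 -30 20 13.2 0; 60 -30 20 13.2 0; 60 -30 20 13.2 0; 60 -30 20 13.2 0; 60 -28 20 13.6 0; 60 0 10 0 6.4; 60 0 0 0 6.4; 60 0 0 0 6.3; 60 0 0 0 0; 60 0 0 0 0",
)

```text
time_s: 11.75
position: [0.4795, -0.0508, 0.1693]
tcp_rot: [[-0.149, -0.002, -0.989], [0.989, 0.001, -0.149], [0.001, -1.0, 0.002]]
force: [0.1, 0.8, 0.2]
opening: 0.688
```

```bash
python3 - <<'E'
from h import *
c=capture("wrist"); 
pose=cam(c); px,W=cloud(c,np.ones((384,512),bool),pose)
for b in [(.481,-.05)]:
    q=(np.hypot(W[:,0]-b[0],W[:,1]-b[1])<.06)&(W[:,2]>.045)&(W[:,2]<.075)
    r=cv2.minAreaRect(W[q][:,:2].astype(np.float32));print("rib",r,np.median(W[q][:,2]),q.sum())
plan(r[0][0],r[0][1],.028,98.3)
E
```

```text
rib ((0.48062393069267273, -0.04992200806736946), (0.069318488240242, 0.019689660519361496), 8.16492748260498) 0.05901772226574087 1523
t 11.8 at [ 0.4797 -0.0506  0.1697] yaw 98.6 j [ -19.   24.  105.   -0.   51. -118.] F [0.4 0.1 0.1] op 60.3  -> shift [  0.5 141.7  -1.3] turn 0.3 dist 141.7
```

Emit:
send_rows(
  moves="60 0 30 -1.3 0; 60 0 30 0 0; 60 0 30 0 0; 60 0 30 0 0; 60 0 21 0 0; 60 0 0 0 0; 0 0 0 0 0; 0 0 0 0 0; 0 0 0 0 0; 0 0 0 0 0; 0 0 0 0 0; 0 0 0 0 0; 0 0 0 0 0; 0 0 -10 0 0; 0 0 -20 0 0; 0 0 -30 0 0;0 0 -30 0 0; 0 0 -30 0 0; 0 0 -30 0 0; 0 0 -30 0 0",
)

```text
time_s: 13.47
position: [0.4802, -0.0502, 0.2115]
tcp_rot: [[-0.146, -0.001, -0.989], [0.989, 0.0, -0.146], [0.0, -1.0, 0.0]]
force: [0.7, -0.5, -2.3]
opening: 0.223
```

```bash
python3 - <<'E'
from h import *
e=np.array([np.cos(np.radians(27.5)),np.sin(np.radians(27.5))]); yv=np.array([-e[1],e[0]])
t=(.6454-.068)*e-.0195*yv; print(t)
plan(t[0],t[1],.37,117.5)
E
```

```text
[0.52116415 0.24931694]
t 13.47 at [ 0.4802 -0.0502  0.2115] yaw 98.4 j [ -19.   20.  103.    0.   57. -118.] F [ 0.7 -0.5 -2.3] op 19.4  -> shift [ 290.3 -158.4  -84.3] turn -19.1 dist 341.3
```

Emit:
send_rows(
  moves="0 0 -26 0 0; 0 0 -26 0 0; 0 0 -26 0 0; 0 0 -26 0 0; 0 0 -27 0 0; 0 0 -27 0 0; 0 29 0 -8.4 0; 0 29 0 -8.4 0; 0 29 0 -8.4 0; 0 29 0 -8.4 0; 0 29 0 -8.4 0; 0 29 0 -8.4 0; 0 29 0 -8.4 0; 0 29 0 -8.4 0; 0 29 0 -8.4 0; 0 29 0 -8.4 0; 0 0 0 0 -6.4; 0 0 0 0 -6.4; 0 0 0 0 -6.4; 0 0 0 0 0",
)

```text
time_s: 15.13
position: [0.5207, 0.2488, 0.3675]
tcp_rot: [[-0.466, -0.001, -0.885], [0.885, -0.0, -0.466], [0.0, -1.0, 0.001]]
force: [0.6, 0.0, -1.4]
opening: 0.226
```

```bash
python3 - <<'E'
from h import *
plan(.5212,.2493,.323,117.5)
e=np.array([np.cos(np.radians(27.5)),np.sin(np.radians(27.5))]); yv=np.array([-e[1],e[0]])
for n in ("scene","top"):
    c=capture(n); pose=cam(c)
    for d in mark_of(c,"spreader2_eye")[:3]:
        W=w_plane(c,[d["pixel"]],.36,pose)[0]; print(n,round(d["p"],2),np.round(d["pixel"]),"a,b",(W[:2]@e).round(4),(W[:2]@yv).round(4))
E
```

```text
t 15.13 at [0.5207 0.2488 0.3675] yaw 117.8 j [  14.   19.   78.   -0.   84. -103.] F [ 0.6  0.  -1.4] op 19.6  -> shift [ 0.2 44.5 -0.7] turn 0.3 dist 44.5
scene 0.68 [224. 291.] a,b 0.6489 -0.0202
scene 0.67 [187. 193.] a,b 0.6276 -0.2524
top 0.47 [145. 137.] a,b 0.5819 -0.0209
```

Emit:
send_rows(
  moves="0 0 15 0 0; 0 0 15 0 0; 0 0 14 0 0; 0 0 7 -3.9 0; 0 0 7 -3.9 0; 0 0 7 -3.9 0; 0 0 7 -3.9 0; 0 0 7 -3.9 0;0 0 7 -3.9 0; 0 0 7 -3.9 0; 0 0 7 -3.9 0; 0 0 7 -3.9 0; 0 0 0 0 0; 0 0 0 0 0",
)

```text
time_s: 16.5
position: [0.5529, 0.265, 0.2599]
tcp_rot: [[-0.464, -0.001, -0.886], [0.886, -0.0, -0.464], [0.0, -1.0, 0.001]]
force: [-0.2, -0.8, -1.1]
opening: 0.228
```

```bash
python3 - <<'E'
from h import *
plan(.5212,.2493,.323,117.5)
c=capture("scene"); cv2.imwrite("pics/h2.png",cv2.resize(c["image"][180:384,200:420],(440,408),interpolation=cv2.INTER_CUBIC))
E
```

```text
t 16.5 at [0.5529 0.265  0.2599] yaw 117.6 j [  15.   27.   81.   -0.   72. -102.] F [-0.2 -0.8 -1.1] op 19.8  -> shift [  0.8 -63.1  35.4] turn 0.1 dist 72.3
```

View pics/h2.png

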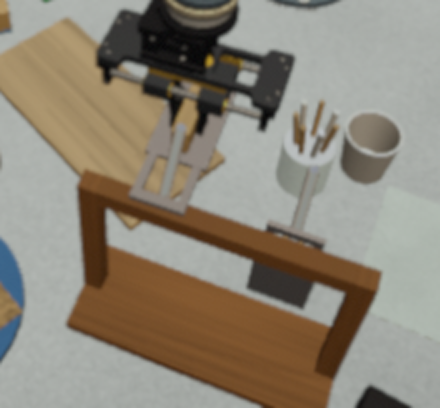

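Emit:
send_rows(
  moves="60 0 0 0 0; 60 0 0 0 0; 60 0 0 0 0; 60 0 0 0 0; 60 0 0 0 0; 60 0 0 0 0; 60 0 -10 0 0; 60 0 -20 0 0; 60 0 -30 5 0; 60 0 -30 15 0; 60 0 -20 20 0; 60 0 0 0 0;  60 0 0 0 0",
)

```text
time_s: 17.63
position: [0.5177, 0.2465, 0.373]
tcp_rot: [[-0.463, 0.005, -0.886], [0.886, 0.001, -0.463], [-0.001, -1.0, -0.005]]
force: [0.5, 0.3, -0.2]
opening: 0.687
```

```bash
python3 - <<'E'
from h import *
plan(.40,-.2,.30,90)
for n in ("top","scene"):
    c=capture(n); px,W=cloud(c,np.ones((384,512),bool))
    for b in [(.513,-.251),(.448,-.3985)]:
        q=(np.hypot(W[:,0]-b[0],W[:,1]-b[1])<.07)&(W[:,2]>.03)&(W[:,2]<.1)
        zt=np.percentile(W[q][:,2],90); q&=W[:,2]>zt-.008
        print(n,"block",cv2.minAreaRect(W[q][:,:2].astype(np.float32)),zt)
    print("block2?",[(round(d["p"],2),np.round(d["pixel"])) for d in mark_of(c,"block2_mid")[:3]])
    print("cups",[(round(d["p"],2),w_plane(c,[d["pixel"]],0)[0].round(3)) for d in mark_of(c,"cups")[:3]])
    bm=masks_of(c,"board")
    if bm:
        px,W=cloud(c,bm[0]["region"]); q=(W[:,2]>.005)&(W[:,2]<.03); print("board",cv2.minAreaRect(W[q][:,:2].astype(np.float32)))
    if n=="scene": cv2.imwrite("pics/h2c.png",cv2.resize(c["image"][180:384,200:420],(440,408),interpolation=cv2.INTER_CUBIC))
E
```

```text
t 17.63 at [0.5177 0.2465 0.373 ] yaw 117.6 j [  14.   18.   78.    0.   84. -103.] F [ 0.5  0.3 -0.2] op 59.8  -> shift [-341.    71.9  311.6] turn 27.6 dist 467.5
top block ((0.5128748416900635, -0.25026944279670715), (0.06008303910493851, 0.08047014474868774), 63.29433059692383) 0.05429564024826914
top block ((0.4483845829963684, -0.3989431858062744), (0.05017050728201866, 0.06227947026491165), 22.64130401611328) 0.08341241207395403
block2? []
cups [(0.71, array([ 0.623, -0.413,  0.   ])), (0.33, array([0.495, 0.02 , 0.   ]))]
board ((0.49520859122276306, 0.023393943905830383), (0.3799164891242981, 0.1804632991552353), 89.078857421875)
scene block ((0.5143243670463562, -0.25161218643188477), (0.06681464612483978, 0.07597219944000244), 64.48318481445312) 0.05156978770071263
scene block ((0.44862258434295654, -0.39732834696769714), (0.05129987746477127, 0.0649222880601883), 21.762187957763672) 0.08070660962301027
block2? []
cups [(0.81, array([ 0.619, -0.397,  0.   ]))]
board ((0.4956873655319214, 0.019403889775276184), (0.3826228976249695, 0.18657581508159637), 88.5240707397461)
```

View pics/h2c.png

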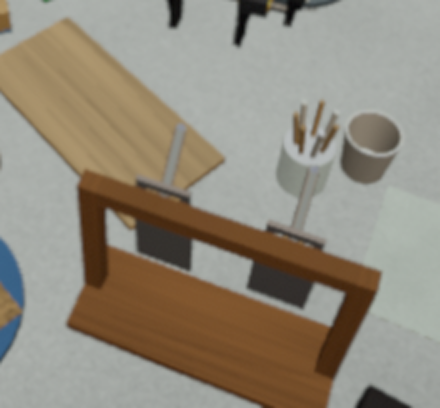

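```bash
python3 - <<'E'
from h import *
d,t=plan(.4485,-.398,.25,-67.6); print(d/20)
E
```

```text
t 18.03 at [0.5175 0.2464 0.3694] yaw 117.6 j [  14.   18.   78.    0.   84. -103.] F [ 0.4 -0.1  0.4] op 60.1  -> shift [-539.1  119.9  359.6] turn 5.2 dist 659.0
[-26.95449961   5.99323331  17.98207085]
```

Emit:
send_rows(
  moves="85 0 0 0 7.1; 85 0 0 0 7.1; 85 0 0 0 7.1; 85 0 0 0 7.1; 85 0 0 0 7.1; 85 0 0 0 7.1; 85 0 0 0 7.1; 85 0 0 0 7.1; 85 0 0 0 7.1; 85 0 0 0 7.1; 85 0 0 0 7.1; 85 0 0 0 7.1; 85 0 0 0 7.1; 85 0 0 0 7.1; 85 0 0 0 7.1; 85 0 0 0 7.1; 85 0 0 0 7.1; 85 0 0 0 7.1; 85 0 0 0 7.1; 85 0 0 0 7.1",
)

```text
time_s: 19.7
position: [0.5175, 0.2464, 0.37]
tcp_rot: [[0.908, -0.001, 0.418], [-0.418, -0.0, 0.908], [-0.001, -1.0, -0.001]]
force: [-0.2, 0.3, 0.3]
opening: 0.976
```

Emit:
send_rows(
  moves="85 0 0 0 7.1; 85 0 0 0 7.1; 85 0 0 0 7.1; 85 0 0 0 7.1; 85 0 0 0 7.1; 85 0 0 0 7.1; 85 0 0 0 0; 85 0 0 0 0",
)

```text
time_s: 20.37
position: [0.5175, 0.2464, 0.3701]
tcp_rot: [[0.394, -0.001, 0.919], [-0.919, -0.0, 0.394], [-0.0, -1.0, -0.001]]
force: [-0.4, 0.1, -0.7]
opening: 0.974
```

```bash
python3 - <<'E'
from h import *
d,t=plan(.4485,-.398,.25,-67.6); print(d/19)
E
```

```text
t 20.37 at [0.5175 0.2464 0.3701] yaw -66.8 j [14. 18. 78.  0. 84. 81.] F [-0.4  0.1 -0.7] op 84.7  -> shift [ 565.2  120.3 -317.2] turn 0.8 dist 659.2
[ 29.74596558   6.3293892  -16.69416441]
```

Emit:
send_rows(
  moves="85 29.7 6.3 -16.7 0.8; 85 29.7 6.3 -16.7 0; 85 29.7 6.3 -16.7 0; 85 29.7 6.3 -16.7 0; 85 29.7 6.3 -16.7 0; 85 29.7 6.3 -16.7 0; 85 29.7 6.3 -16.7 0; 85 29.7 6.3 -16.7 0; 85 29.7 6.3 -16.7 0; 85 29.7 6.3 -16.7 0; 85 29.7 6.3 -16.7 0; 85 29.7 6.3 -16.7 0; 85 29.7 6.3 -16.7 0; 85 29.7 6.3 -16.7 0; 85 29.7 6.3 -16.7 0; 85 29.7 6.3 -16.7 0; 85 29.7 6.3 -16.7 0; 85 29.7 6.3 -16.7 0; 85 29.7 6.3 -16.7 0; 85 0 0 0 0",
)

```text
time_s: 22.03
position: [0.4365, -0.4027, 0.2494]
tcp_rot: [[0.376, -0.0, 0.926], [-0.926, -0.004, 0.376], [0.003, -1.0, -0.002]]
force: [0.0, 0.1, -0.5]
opening: 0.974
```

```bash
cat >> h.py <<'E'
def blk(c,b,zt=None,rad=.07,name="",band=.01):
    """top face rectangle of the block near b"""
    pose=cam(c); px,W=cloud(c,np.ones((384,512),bool),pose)
    q=(np.hypot(W[:,0]-b[0],W[:,1]-b[1])<rad)&(W[:,2]>.03)&(W[:,2]<.12)
    if q.sum()<20: print(name,"none near",b); return
    z=zt or np.percentile(W[q][:,2],90); q&=abs(W[:,2]-z)<band
    r=cv2.minAreaRect(W[q][:,:2].astype(np.float32)); bgr=c["image"][px[q][:,0],px[q][:,1]].mean(0).round()
    print(name,"c",np.round(r[0],4),"size",np.round(r[1],4),"ang",round(r[2],1),"z",round(float(np.median(W[q][:,2])),4),"n",q.sum(),"bgr",bgr); return r
E
python3 - <<'E'
from h import *
d,t=plan(.4485,-.398,.04,-67.6)
c=capture("wrist"); blk(c,(.4485,-.398),.082); cv2.imwrite("pics/b1.png",c["image"])
blk(capture("top"),(.513,-.251),name="b3")
E
```

```text
t 22.03 at [ 0.4365 -0.4027  0.2494] yaw -67.9 j [-53.  26.  85.  -0.  69.  15.] F [ 0.   0.1 -0.5] op 84.7  -> shift [ -0.6 209.4  13.2] turn -0.3 dist 209.8
 c [ 0.4493 -0.3964] size [0.0496 0.0599] ang 22.5 z 0.0821 n 2394 bgr [103. 133. 147.]
b3 none near (0.513, -0.251)
```

Emit:
send_rows(
  moves="85 -1 20 14.2 -0.4; 85 0 30 0 0; 85 0 30 0 0; 85 0 30 0 0; 85 0 30 0 0; 85 0 30 0 0; 85 0 25 0 0; 85 0 14 0 0; 85 0 0 0 0; 0 0 0 0 0; 0 0 0 0 0; 0 0 0 0 0; 0 0 0 0 0; 0 0 0 0 0; 0 0 -10 0 0; 0 0 -20 0 0; 0 0 -30 0 0;0 0 -30 0 0; 0 0 0 0 0",
)

```text
time_s: 23.72
position: [0.4526, -0.3923, 0.1381]
tcp_rot: [[0.385, 0.007, 0.923], [-0.923, -0.008, 0.385], [0.01, -1.0, 0.003]]
force: [0.4, -1.0, -1.4]
opening: 0.685
```

```bash
python3 - <<'E'
from h import *
plan(.43,-.197,.13,-1)
blk(capture("scene"),(.513,-.251),name="b3s");blk(capture("top"),(.513,-.251),name="b3t")
E
```

```text
t 23.72 at [ 0.4526 -0.3923  0.1381] yaw -67.4 j [-52.  34.  91.   0.  54.  16.] F [ 0.4 -1.  -1.4] op 59.6  -> shift [-189.     6.3   54.2] turn -66.4 dist 196.8
b3s c [ 0.5137 -0.2524] size [0.069  0.0764] ang 63.8 z 0.049 n 317 bgr [ 92. 134. 159.]
b3t none near (0.513, -0.251)
```

Emit:
send_rows(
  moves="0 -21 0 6 0; 0 -21 0 6 0; 0 -21 0 6 0; 0 -21 0 6 0; 0 -21 0 6 0; 0 -21 0 6 0; 0 -21 0 6 0; 0 -21 0 6 0; 0 -21 0 6 0; 0 0 0 0 -6.6; 0 0 0 0 -6.6; 0 0 0 0 -6.6; 0 0 0 0 -6.6; 0 0 0 0 -6.6; 0 0 0 0 -6.6; 0 0 0 0 -6.6; 0 0 0 0 -6.6; 0 0 0 0 -6.6; 0 0 0 0 -7; 0 0 0 0 0",
)

```text
time_s: 25.48
position: [0.426, -0.1935, 0.1306]
tcp_rot: [[1.0, -0.003, 0.015], [-0.015, 0.003, 1.0], [-0.003, -1.0, 0.003]]
force: [-0.4, 0.1, -2.8]
opening: 0.689
```

```bash
python3 - <<'E'
from h import *
plan(.43,-.199,.044,-1)
c=capture("wrist"); cv2.imwrite("pics/b1b.png",c["image"])
pose=cam(c); px,W=cloud(c,np.ones((384,512),bool),pose)
q=(abs(W[:,2]-.015)<.006)&(W[:,0]>.38)&(W[:,0]<.6)&(W[:,1]>-.2)
print("board min y per x:",[(x,W[q&(abs(W[:,0]-x)<.01)][:,1].min().round(4)) for x in (.42,.45,.48,.52,.56) if (q&(abs(W[:,0]-x)<.01)).any()], W[q][:,0].min())
q=(W[:,2]>.06)&(np.hypot(W[:,0]-.43,W[:,1]+.2)<.06); print(W[q].min(0),W[q].max(0))
E
```

```text
t 25.48 at [ 0.426  -0.1935  0.1306] yaw -0.9 j [-38.  27. 109.  -0.  44. -37.] F [-0.4  0.1 -2.8] op 59.9  -> shift [ 4.3 86.6 -5.7] turn 0.1 dist 86.9
board min y per x: [(0.42, np.float64(-0.166)), (0.45, np.float64(-0.1677)), (0.48, np.float64(-0.1683)), (0.52, np.float64(-0.169)), (0.56, np.float64(-0.1689))] 0.40360578988091983
[ 0.37642911 -0.21179899  0.09028849] [ 0.48972052 -0.1541337   0.25449718]
```

View pics/b1b.png

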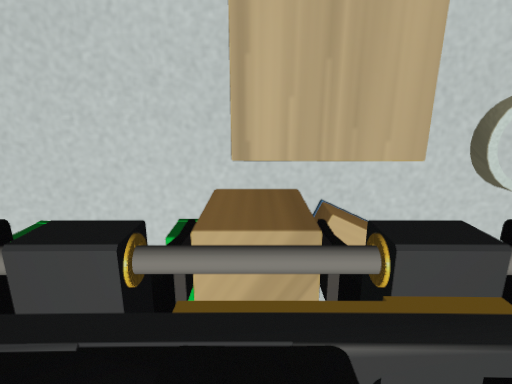

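Emit:
send_rows(
  moves="0 4 20 -5.5 0; 0 0 25 0 0; 0 0 20 0 0; 0 0 12 0 0; 0 0 6 0 0; 0 0 3 0 0; 0 0 0 0 0; 0 0 0 0 0; 75 0 0 0 0; 75 0 0 0 0; 75 0 0 0 0; 75 0 0 0 0; 75 0 -20 0 0; 75 0 -30 0 0; 75 0 -30 0 0; 75 0 -30 -30 0; 20 0 0 -41 0; 0 0 0 0 0; 0 0 0 0 0; 0 0 0 0 0",
)

```text
time_s: 27.2
position: [0.4291, -0.2699, 0.1546]
tcp_rot: [[1.0, -0.002, 0.019], [-0.019, 0.002, 1.0], [-0.002, -1.0, 0.002]]
force: [0.4, 0.0, 0.1]
opening: 0.644
```

```bash
python3 - <<'E'
from h import *
c=capture("wrist"); cv2.imwrite("pics/b1c.png",c["image"])
blk(c,(.43,-.199),.081,name="b1"); blk(c,(.513,-.251),.05,name="b3")
c=capture("scene");blk(c,(.43,-.199),name="b1"); blk(c,(.513,-.251),name="b3")
plan(.43,-.25,.067,-1)
E
```

```text
b1 c [ 0.4358 -0.1576] size [0.0134 0.0598] ang 85.9 z 0.0721 n 951 bgr [112. 120. 117.]
b3 c [ 0.4997 -0.2443] size [0.0606 0.1097] ang 64.3 z 0.0515 n 6232 bgr [111. 150. 170.]
b1 c [ 0.4375 -0.1772] size [0.0591 0.0612] ang 86.5 z 0.0641 n 194 bgr [101. 117. 124.]
b3 c [ 0.5004 -0.244 ] size [0.0656 0.1094] ang 61.3 z 0.049 n 332 bgr [ 94. 132. 155.]
t 27.3 at [ 0.4291 -0.2689  0.1543] yaw -1.0 j [-45.  27. 103.   0.  50. -44.] F [0.2 0.1 0.5] op 47.7  -> shift [ 0.8 87.4 18.7] turn 0.0 dist 89.3
```

```bash
python3 - <<'E'
from h import *
a=cv2.imread("pics/b1c.png"); c=capture("scene"); cv2.imwrite("pics/b1d.png",np.hstack([a[:, 60:460],cv2.resize(c["image"][100:260,120:287],(400,384),interpolation=cv2.INTER_CUBIC)]))
E
```

```text
(no output)
```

View pics/b1d.png

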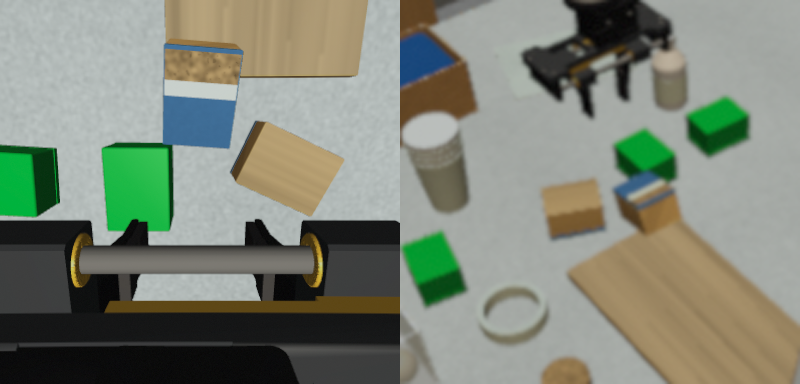

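```bash
python3 - <<'E'
from h import *
c=capture("wrist"); pose=cam(c); px,W=cloud(c,np.ones((384,512),bool),pose)
q=(abs(W[:,0]-.43)<.045)&(W[:,1]>-.24)&(W[:,1]<-.13)&(W[:,2]>.03)
P=W[q]; r=cv2.minAreaRect(P[:,:2].astype(np.float32)); print(r,q.sum())
m=(abs(P[:,0]-r[0][0])<.02)&(abs(P[:,1]-r[0][1])<.03); k=np.linalg.lstsq(np.c_[P[m][:,:2],np.ones(m.sum())],P[m][:,2],rcond=None)[0]; print("slope",np.degrees(np.arctan(k[:2])),"z at c",k@[*r[0],1], "res",np.std(np.c_[P[m][:,:2],np.ones(m.sum())]@k-P[m][:,2]))
print(P.min(0),P.max(0))
plan(.437,-.178,.05,-3)
E
```

```text
((0.43000829219818115, -0.1887720823287964), (0.1024589091539383, 0.08997200429439545), 89.9903564453125) 21582
slope [ 0.39707727 17.08966479] z at c 0.06253769611249779 res 0.0007318158013206111
[ 0.38501397 -0.2399992   0.03015549] [ 0.47498706 -0.1375398   0.25203724]
t 27.4 at [ 0.4296 -0.269   0.1546] yaw -0.9 j [-45.  27. 103.   0.  50. -44.] F [0.2 0.6 0.5] op 40.3  -> shift [  6.1 104.7  90.9] turn 2.1 dist 138.8
```

Emit:
send_rows(
  moves="75 8 0 28 2.6; 75 0 0 28 0; 75 0 0 27 0; 75 0 20 0 0; 75 0 30 0 0; 75 0 30 0 0; 75 0 30 0 0; 75 0 15 0 0; 75 0 9 0 0; 75 0 0 0 0; 75 0 0 0 0",
)

```text
time_s: 28.32
position: [0.442, -0.1873, 0.0211]
tcp_rot: [[0.998, -0.001, 0.062], [-0.062, 0.001, 0.998], [-0.001, -1.0, 0.001]]
force: [0.2, -0.4, 0.7]
opening: 0.859
```

```bash
python3 - <<'E'
from h import *
plan(.437,-.186,.02,-3.5)
E
```

```text
t 28.32 at [ 0.442  -0.1873  0.0211] yaw -3.5 j [-36.  40. 111.   0.  29. -33.] F [ 0.2 -0.4  0.7] op 74.7  -> shift [-5.   1.1  0.9] turn -0.0 dist 5.2
```

Emit:
send_rows(
  moves="75 -4 0 0 0; 0 0 0 0 0; 0 0 0 0 0; 0 0 0 0 0; 0 0 0 0 0; 0 0 0 0 0; 0 0 -15 0 0; 0 0 -20 0 0; 0 0 -25 0 0; 0 0 -20 0 0; 0 0 0 0 0; 0 0 0 0 0",
)

```text
time_s: 29.32
position: [0.4388, -0.1879, 0.102]
tcp_rot: [[0.998, 0.002, 0.063], [-0.063, -0.002, 0.998], [0.002, -1.0, -0.001]]
force: [0.0, 0.2, -2.3]
opening: 0.69
```

```bash
python3 - <<'E'
from h import *
plan(.4955,.10,.10,-1)
E
```

```text
t 29.32 at [ 0.4388 -0.1879  0.102 ] yaw -3.6 j [-37.  31. 109.   0.  40. -33.] F [ 0.   0.2 -2.3] op 60.1  -> shift [ 38.6   1.6 290.9] turn -2.6 dist 293.4
```

Emit:
send_rows(
  moves="0 3.9 0 29 0; 0 3.9 0 29 0; 0 3.9 0 29 0; 0 3.9 0 29 0; 0 3.9 0 29 0; 0 3.9 0 29 0; 0 3.9 0 29 0; 0 3.9 0 29 0; 0 3.9 0 29 0; 0 3.9 0 29 -2.6; 0 0 20 0 0; 0 0 20 0 0; 0 0 15 0 0; 0 0 7 0 0; 0 0 5 0 0; 0 0 0 0 0; 0 0 0 0 0",
)

```text
time_s: 30.73
position: [0.4945, 0.0995, 0.0336]
tcp_rot: [[1.0, -0.001, 0.017], [-0.017, 0.0, 1.0], [-0.001, -1.0, 0.0]]
force: [0.0, -0.3, -1.7]
opening: 0.688
```

```bash
python3 - <<'E'
from h import *
plan(.4955,.10,.035,-1)
E
```

```text
t 30.73 at [0.4945 0.0995 0.0336] yaw -1.0 j [ -1.  39. 107.   0.  33.  -0.] F [ 0.  -0.3 -1.7] op 59.8  -> shift [ 0.9 -1.4  0.5] turn 0.0 dist 1.8
```

Emit:
send_rows(
  moves="0 0 3 0 0; 0 0 3 0 0; 0 0 0 0 0; 80 0 0 0 0; 80 0 0 0 0; 80 0 0 0 0; 80 0 0 0 0; 80 0 -20 0 0; 80 0 -30 0 0; 80 0 -30 0 0; 80 0 -30 0 0; 80 0 -30 0 0; 80 0 0 -30 0; 80 0 0 -30 0; 80 0 0 0 0",
)

```text
time_s: 31.98
position: [0.4951, 0.0356, 0.169]
tcp_rot: [[1.0, 0.002, 0.02], [-0.02, -0.002, 1.0], [0.002, -1.0, -0.002]]
force: [0.4, 1.1, -0.8]
opening: 0.917
```

```bash
cat >> h.py <<'E'
def patch(c,b,hx=.05,hy=.05,zlo=.03,zhi=.12,name=""):
    """points in a world box: extents, and plane slope of the upper surface"""
    pose=cam(c); px,W=cloud(c,np.ones((384,512),bool),pose)
    q=(abs(W[:,0]-b[0])<hx)&(abs(W[:,1]-b[1])<hy)&(W[:,2]>zlo)&(W[:,2]<zhi)
    if q.sum()<30: print(name,"none"); return
    P=W[q]; r=cv2.minAreaRect(P[:,:2].astype(np.float32)); C=np.array(r[0])
    m=np.hypot(*(P[:,:2]-C).T)<.022; A=np.c_[P[m][:,:2],np.ones(m.sum())]; k=np.linalg.lstsq(A,P[m][:,2],rcond=None)[0]
    print(name,"c",C.round(4),"size",np.round(r[1],4),"ang",round(r[2],1),"slope",np.degrees(np.arctan(k[:2])).round(1),"z",round(float(k@[*C,1]),4),"n",q.sum(),"bgr",c["image"][px[q][m][:,0],px[q][m][:,1]].mean(0).round())
    return r
E
python3 - <<'E'
from h import *
plan(.52,-.25,.2,-116.5)
c=capture("wrist"); patch(c,(.4955,.1),.06,.07,.045,name="b1")
c=capture("scene"); patch(c,(.4955,.1),.06,.07,.045,name="b1"); blk(c,(.513,-.251),.05,name="b3")
c=capture("top"); patch(c,(.4955,.1),.06,.07,.045,name="b1"); blk(c,(.513,-.251),name="b3")
E
```

```text
t 31.98 at [0.4951 0.0356 0.169 ] yaw -1.2 j [ -9.  25. 104.  -0.  51.  -7.] F [ 0.4  1.1 -0.8] op 79.8  -> shift [  30.7  -30.2 -285.1] turn -64.7 dist 288.3
b1 c [0.4951 0.1107] size [0.0797 0.0603] ang 88.9 slope [-0.1  0.3] z 0.0666 n 6865 bgr [159. 139. 114.]
b1 c [0.4971 0.1079] size [0.0831 0.0618] ang 88.8 slope [-0.1  0.2] z 0.0643 n 604 bgr [151. 141. 123.]
b3 c [ 0.5148 -0.2504] size [0.0661 0.0765] ang 63.6 z 0.049 n 323 bgr [ 97. 140. 166.]
b1 none
b3 c [ 0.513 -0.251] size [0.0606 0.081 ] ang 64.4 z 0.0514 n 549 bgr [ 97. 123. 146.]
```

Emit:
send_rows(
  moves="80 2.5 0 -28.6 0; 80 2.5 0 -28.6 0; 80 2.5 0 -28.6 0; 80 2.5 0 -28.6 0; 80 2.5 0 -28.6 0; 80 2.5 0 -28.6 0; 80 2.5 0 -28.6 0; 80 2.5 0 -28.6 0; 80 2.5 0 -28.6 0; 80 2.5 0 -28.6 0; 80 0 0 0 -6.5; 80 0 0 0 -6.5; 80 0 0 0 -6.5; 80 0 0 0 -6.5; 80 0 0 0 -6.5; 80 0 0 0 -6.5; 80 0 0 0 -6.5; 80 0 0 0 -6.5; 80 0 0 0 -6.5; 80 0 0 0 -6.5",
)

```text
time_s: 33.8
position: [0.5144, -0.2454, 0.1675]
tcp_rot: [[0.432, -0.001, -0.902], [0.902, 0.001, 0.432], [0.001, -1.0, 0.002]]
force: [0.5, 0.6, -0.2]
opening: 0.918
```

Emit:
send_rows(
  moves="80 0 0 0 0; 80 0 0 0 0",
)

```text
time_s: 33.97
position: [0.5144, -0.2458, 0.1677]
tcp_rot: [[0.44, -0.001, -0.898], [0.898, 0.001, 0.44], [0.0, -1.0, 0.001]]
force: [-0.1, 0.4, 0.1]
opening: 0.92
```

```bash
python3 - <<'E'
from h import *
c=capture("wrist"); r=blk(c,(.5135,-.251),.052,name="b3",band=.006)
plan(*r[0],.013,r[2] if r[1][0]<r[1][1] else r[2]-90)
E
```

```text
b3 c [ 0.5136 -0.252 ] size [0.0601 0.0798] ang 64.0 z 0.052 n 5011 bgr [102. 144. 166.]
t 34.02 at [ 0.5143 -0.246   0.1678] yaw 63.9 j [ -37.   30.   93.    0.   57. -101.] F [ 0.2 -0.6 -0. ] op 79.8  -> shift [ -5.7 154.8  -2.1] turn -0.1 dist 155.0
```

Emit:
send_rows(
  moves="80 -5.7 20 -2.1 0; 80 0 30 0 0; 80 0 30 0 0; 80 0 30 0 0; 80 0 25 0 0; 80 0 19 0 0; 80 0 0 0 0; 0 0 0 0 0; 0 0 0 0 0; 0 0 0 0 0; 0 0 0 0 0; 0 0 0 0 0; 0 0 -10 0 0; 0 0 -20 0 0; 0 0 0 0 -6.5; 0 0 0 0 -6.5; 0 0 0 0 -6.5; 0 0 0 0 -6; 0 0 0 0 0; 0 0 0 0 0",
)

```text
time_s: 35.68
position: [0.5136, -0.2529, 0.045]
tcp_rot: [[0.011, 0.0, -1.0], [1.0, -0.0, 0.011], [-0.0, -1.0, -0.0]]
force: [-0.5, 0.1, -1.3]
opening: 0.687
```

```bash
python3 - <<'E'
from h import *
plan(.4955,-.2245,.014,89.3)
E
```

```text
t 35.68 at [ 0.5136 -0.2529  0.045 ] yaw 89.4 j [ -37.   41.   97.   -0.   42. -127.] F [-0.5  0.1 -1.3] op 59.8  -> shift [28.2 30.9 18.4] turn 0.1 dist 45.8
```

Emit:
send_rows(
  moves="0 14 0 9 0; 0 14 0 9 0; 0 0 20 0 0; 0 0 8 0 0; 0 0 2 0 0; 0 0 0 0 0; 70 0 0 0 0; 70 0 0 0 0; 70 0 0 0 0; 70 0 -30 0 0; 70 0 -30 0 0; 70 0 -30 0 0; 0 -35 0 0 0; 0 -37 0 0 0; 0 0 0 0 0; 0 0 0 0 0; 0 0 0 0 0; 0 0 0 0 0",
)

```text
time_s: 37.18
position: [0.4946, -0.2956, 0.1037]
tcp_rot: [[0.008, -0.002, -1.0], [1.0, 0.002, 0.008], [0.002, -1.0, 0.002]]
force: [-1.1, 0.0, -0.3]
opening: 0.432
```

```bash
python3 - <<'E'
from h import *
plan(.4955,-.297,.042,89.3)
c=capture("top"); blk(c,(.4955,-.2245),name="b3t")
c=capture("scene"); blk(c,(.4955,-.2245),name="b3s")
E
```

```text
t 37.18 at [ 0.4946 -0.2956  0.1037] yaw 89.5 j [ -42.   36.   95.    0.   49. -132.] F [-1.1  0.  -0.3] op 37.6  -> shift [-1.5 61.7 -1.1] turn 0.2 dist 61.8
b3t none near (0.4955, -0.2245)
b3s c [ 0.4946 -0.2256] size [0.0666 0.082 ] ang 89.2 z 0.0491 n 336 bgr [ 92. 133. 158.]
```

Emit:
send_rows(
  moves="0 0 20 0 0; 0 0 20 0 0; 0 0 12 0 0; 0 0 9 0 0; 0 0 0 0 0; 0 0 0 0 0; 0 8 0 0 0; 0 8 0 0 0; 0 8 0 0 0; 0 6 0 0 0; 0 5 0 0 0; 0 5 0 0 0; 0 5 0 0 0; 0 5 0 0 0; 0 5 0 0 0; 0 0 0 0 0",
)

```text
time_s: 38.62
position: [0.4954, -0.2405, 0.0433]
tcp_rot: [[0.008, -0.001, -1.0], [1.0, 0.001, 0.008], [0.001, -1.0, 0.001]]
force: [0.6, 0.2, 0.8]
opening: 0.005
```

```bash
python3 - <<'E'
from h import *
plan(.4955,-.297,.042,89.3)
c=capture("scene"); patch(c,(.4955,-.20),.05,.035,.03,.075,name="b3s")
E
```

```text
t 38.62 at [ 0.4954 -0.2405  0.0433] yaw 89.5 j [ -38.   40.  100.    0.   40. -127.] F [0.6 0.2 0.8] op 0.5  -> shift [-56.5   1.2  -0.6] turn 0.2 dist 56.5
b3s c [ 0.4955 -0.2009] size [0.0667 0.0823] ang 87.7 slope [-1.8  1.3] z 0.0494 n 395 bgr [ 98. 142. 168.]
```

Emit:
send_rows(
  moves="0 4 0 0 0; 0 4 0 0 0; 0 4 0 0 0; 0 4 0 0 0; 0 0 0 0 0",
)

```text
time_s: 39.08
position: [0.497, -0.2352, 0.0465]
tcp_rot: [[0.001, 0.004, -1.0], [1.0, -0.017, 0.001], [-0.017, -1.0, -0.004]]
force: [-13.1, -23.8, 14.1]
opening: 0.005
```

```bash
python3 - <<'E'
from h import *
plan(.4955,-.297,.042,89.3)
c=capture("scene"); patch(c,(.4955,-.19),.05,.035,.03,.09,name="b3s"); cv2.imwrite("pics/p1.png",cv2.resize(c["image"][110:250,150:290],(560,560),interpolation=cv2.INTER_CUBIC))
E
```

```text
t 39.08 at [ 0.497  -0.2352  0.0465] yaw 89.9 j [ -37.   40.  101.   -1.   39. -126.] F [-13.1 -23.8  14.1] op 0.4  -> shift [-61.7   5.6   1.5] turn 0.6 dist 61.9
b3s c [ 0.4969 -0.1942] size [0.0604 0.0818] ang 89.9 slope [ 1.1 -1.3] z 0.0506 n 381 bgr [ 98. 142. 168.]
```

View pics/p1.png

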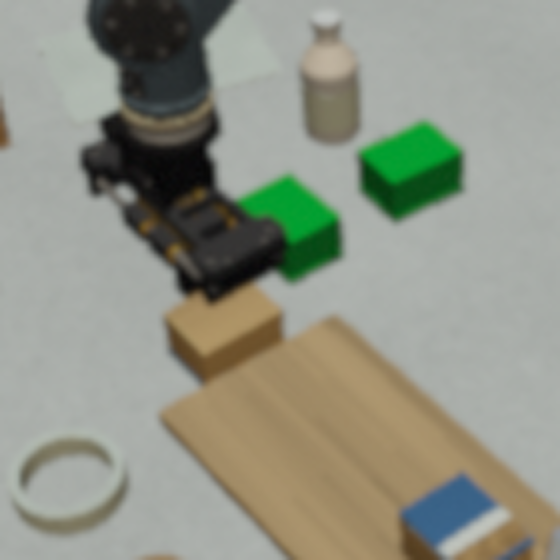

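Emit:
send_rows(
  moves="0 -12 0 0 0; 0 -12 0 0 0; 0 0 13 0 0; 0 0 0 0 0; 0 8 0 0 0; 0 6 0 0 0; 0 4 0 0 0; 0 0 0 0 0; 0 1.7 -4.6 0 0; 0 1.7 -4.6 0 0; 0 2.5 -4.2 0 0; 0 2.5 -4.2 0 0; 0 0 0 0 0",
)

```text
time_s: 40.22
position: [0.4965, -0.2265, 0.0505]
tcp_rot: [[0.004, 0.002, -1.0], [1.0, -0.008, 0.004], [-0.008, -1.0, -0.002]]
force: [-6.9, -12.6, 8.3]
opening: 0.01
```

```bash
python3 - <<'E'
from h import *
plan(.4955,-.297,.042,89.3)
c=capture("scene"); patch(c,(.4955,-.19),.05,.035,.03,.09,name="b3s"); cv2.imwrite("pics/p2.png",cv2.resize(c["image"][110:250,150:290],(560,560),interpolation=cv2.INTER_CUBIC))
E
```

```text
t 40.22 at [ 0.4965 -0.2265  0.0505] yaw 89.8 j [ -36.   39.  101.   -0.   39. -126.] F [ -6.9 -12.6   8.3] op 0.9  -> shift [-70.5   9.    0.8] turn 0.5 dist 71.1
b3s c [ 0.4969 -0.1906] size [0.0812 0.0683] ang 0.1 slope [  1.  -19.6] z 0.0594 n 426 bgr [ 96. 140. 165.]
```

Emit:
send_rows(
  moves="0 3.2 -3.7 0 0; 0 3.2 -3.7 0 0; 0 3.8 -3.1 0 0; 0 3.8 -3.1 0 0; 0 4.2 -2.4 0 0; 0 4.2 -2.4 0 0; 0 0 0 0 0",
)

```text
time_s: 40.85
position: [0.4967, -0.2029, 0.0697]
tcp_rot: [[0.004, 0.002, -1.0], [1.0, -0.007, 0.004], [-0.007, -1.0, -0.002]]
force: [-6.7, -9.0, 17.2]
opening: 0.003
```

```bash
python3 - <<'E'
from h import *
plan(.4955,-.297,.042,89.3)
c=capture("scene"); patch(c,(.4955,-.18),.05,.045,.03,.1,name="b3s"); cv2.imwrite("pics/p2.png",cv2.resize(c["image"][110:250,150:290],(560,560),interpolation=cv2.INTER_CUBIC))
E
```

```text
t 40.85 at [ 0.4967 -0.2029  0.0697] yaw 89.8 j [ -34.   37.  102.   -0.   41. -124.] F [-6.7 -9.  17.2] op 0.2  -> shift [-93.9  28.3   0.9] turn 0.5 dist 98.1
b3s c [ 0.4969 -0.1789] size [0.0754 0.0823] ang 88.4 slope [  3.7 -31.7] z 0.0731 n 516 bgr [ 77. 118. 140.]
```

View pics/p2.png

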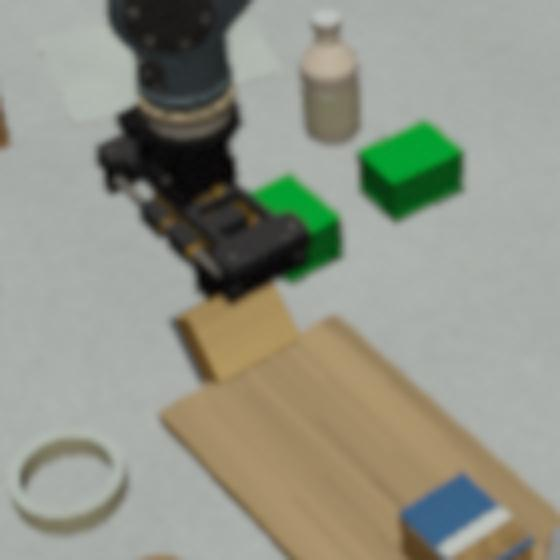

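Emit:
send_rows(
  moves="0 4.6 -2 0 0; 0 4.6 -2 0 0; 0 4.8 -1 0 0; 0 4.8 -1 0 0; 0 4.9 0 0 0; 0 4.9 0 0 0; 0 5 0 0 0; 0 5 0 0 0; 0 0 0 0 0",
)

```text
time_s: 41.65
position: [0.4967, -0.1623, 0.0753]
tcp_rot: [[0.004, 0.002, -1.0], [1.0, -0.004, 0.004], [-0.004, -1.0, -0.002]]
force: [-5.2, -3.8, 20.0]
opening: 0.007
```

```bash
python3 - <<'E'
from h import *
plan(.4955,-.297,.042,89.3)
c=capture("scene"); patch(c,(.4955,-.15),.05,.06,.03,.1,name="b3s"); cv2.imwrite("pics/p3.png",cv2.resize(c["image"][110:250,150:290],(560,560),interpolation=cv2.INTER_CUBIC))
E
```

```text
t 41.65 at [ 0.4967 -0.1623  0.0753] yaw 89.8 j [ -30.   36.  104.   -0.   40. -120.] F [-5.2 -3.8 20. ] op 0.7  -> shift [-134.6   33.9    0.7] turn 0.5 dist 138.8
b3s c [ 0.4979 -0.1589] size [0.0542 0.0805] ang 89.4 slope [-17.4 -26.9] z 0.0833 n 440 bgr [ 65.  90. 106.]
```

Emit:
send_rows(
  moves="0 0 -20 0 0; 0 0 -30 0 0; 0 0 -30 0 0; 0 -30 -20 0 0; 0 -40 0 0 0; 0 -40 0 0 0; 0 0 0 0 0; 0 0 0 0 0",
)

```text
time_s: 42.37
position: [0.4953, -0.273, 0.1725]
tcp_rot: [[0.011, 0.0, -1.0], [1.0, 0.0, 0.011], [0.0, -1.0, -0.0]]
force: [-0.5, 0.7, -0.4]
opening: 0.007
```

```bash
python3 - <<'E'
from h import *
plan(.4955,-.297,.05,89.3)
for n in ("scene","top","wrist"):
    c=capture(n); patch(c,(.4955,-.15),.06,.06,.065,.1,name=n)
    if n!="top": cv2.imwrite(f"pics/p4{n}.png",c["image"])
a=cv2.imread("pics/p4scene.png")[110:250,150:290]; b=cv2.imread("pics/p4wrist.png")
cv2.imwrite("pics/p4.png",np.hstack([cv2.resize(a,(384,384),interpolation=cv2.INTER_CUBIC),b[:,56:456]]))
E
```

```text
t 42.37 at [ 0.4953 -0.273   0.1725] yaw 89.4 j [ -40.   29.   94.    0.   57. -130.] F [-0.5  0.7 -0.4] op 0.6  -> shift [-24.  122.5  -0.4] turn 0.1 dist 124.8
scene c [ 0.4976 -0.1586] size [0.0549 0.0801] ang 88.5 slope [1.  0.6] z 0.0741 n 329 bgr [ 90. 128. 151.]
top none
wrist c [ 0.495  -0.1584] size [0.0509 0.081 ] ang 88.9 slope [-0.   0.2] z 0.0768 n 4922 bgr [105. 143. 163.]
```

View pics/p4.png

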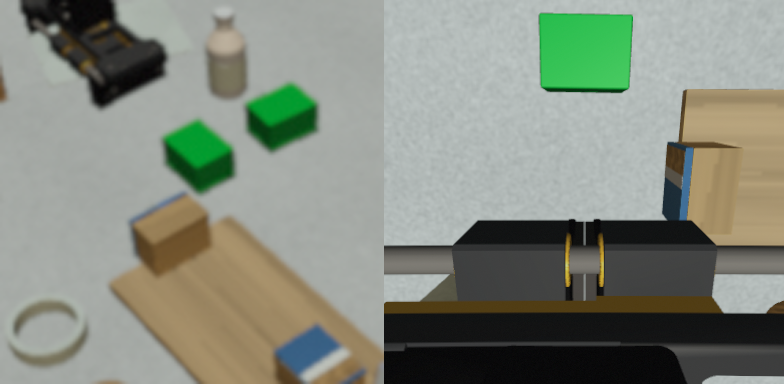

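Emit:
send_rows(
  moves="75 29 0 0 0; 75 29 0 0 0; 75 29 0 0 0; 75 27.5 0 0 0; 75 0 0 0 0; 75 0 25 0 0; 75 0 30 0 0; 75 0 30 0 0; 75 0 30 0 0; 75 0 20 0 0; 75 0 5 0 0; 75 0 0 0 0; 0 0 0 0 0; 0 0 0 0 0; 0 0 0 0 0; 0 0 0 0 0; 0 0 0 0 0; 0 0 0 0 0; 0 0 -15 0 0; 0 0 -15 0 0",
)

```text
time_s: 44.18
position: [0.4981, -0.1668, 0.0661]
tcp_rot: [[0.01, 0.006, -1.0], [1.0, -0.012, 0.01], [-0.012, -1.0, -0.006]]
force: [-0.9, 0.1, 0.7]
opening: 0.8
```

```bash
python3 - <<'E'
from h import *
plan(.4955,-.2175,.0185,89.4)
c=capture("wrist"); patch(c,(.4955,-.15),.06,.06,.09,.115,name="w")
E
```

```text
t 44.18 at [ 0.4981 -0.1668  0.0661] yaw 89.4 j [ -30.   37.  104.   -1.   39. -119.] F [-0.9  0.1  0.7] op 69.6  -> shift [-50.1  48.2   2.4] turn 0.0 dist 69.6
w c [ 0.4978 -0.1637] size [0.0925 0.0216] ang 89.4 slope [0. 0.] z 0.0 n 889 bgr [nan nan nan]h.py:46: RuntimeWarning: Mean of empty slice.
  print(name,"c",C.round(4),"size",np.round(r[1],4),"ang",round(r[2],1),"slope",np.degrees(np.arctan(k[:2])).round(1),"z",round(float(k@[*C,1]),4),"n",q.sum(),"bgr",c["image"][px[q][m][:,0],px[q][m][:,1]].mean(0).round())
  ret = um.true_divide(
```

```bash
python3 - <<'E'
from h import *
c=capture("wrist"); a=c["image"]; c=capture("scene"); b=c["image"][110:250,150:290]
cv2.imwrite("pics/p5.png",np.hstack([cv2.resize(b,(384,384),interpolation=cv2.INTER_CUBIC),a[:,56:456]]))
E
```

```text
(no output)
```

View pics/p5.png

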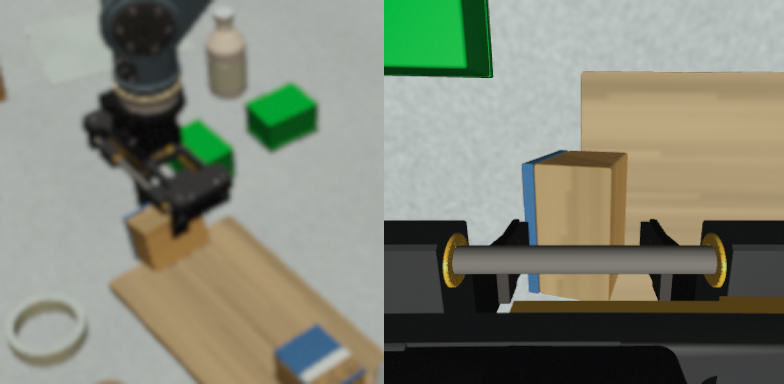

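Emit:
send_rows(
  moves="87 0 0 0 0; 87 0 0 0 0; 87 0 0 0 0; 87 0 0 0 0; 87 0 0 0 0; 87 0 -20 0 0; 87 0 -30 0 0; 87 0 -30 0 0; 87 0 -20 20 0; 87 0 0 20 0; 87 0 0 0 0; 87 0 0 0 0",
)

```text
time_s: 45.33
position: [0.4557, -0.1564, 0.1625]
tcp_rot: [[0.008, -0.0, -1.0], [1.0, 0.0, 0.008], [0.0, -1.0, 0.0]]
force: [-0.2, -0.4, -0.2]
opening: 1.003
```

```bash
python3 - <<'E'
from h import *
plan(.4955,-.2175,.0185,89.4)
for n in ("scene","wrist"):
    c=capture(n); patch(c,(.4955,-.18),.06,.07,.03,.1,name=n)
    pose=cam(c); px,W=cloud(c,np.ones((384,512),bool),pose)
    q=(abs(W[:,0]-.4955)<.02)
    for y in np.arange(-.25,-.1,.01):
        m=q&(abs(W[:,1]-y)<.003); 
        if m.any(): print(round(y,3),np.percentile(W[m][:,2],[5,50,95]).round(3),c["image"][px[m][:,0],px[m][:,1]].mean(0).round())
cv2.imwrite("pics/p6.png",c["image"])
E
```

```text
t 45.33 at [ 0.4557 -0.1564  0.1625] yaw 89.5 j [ -32.   25.  106.    0.   50. -122.] F [-0.2 -0.4 -0.2] op 87.2  -> shift [-60.8 144.  -40.3] turn 0.1 dist 161.5
scene c [ 0.4969 -0.2115] size [0.0814 0.0664] ang 0.3 slope [-0.9 -0.1] z 0.0494 n 416 bgr [ 98. 142. 168.]
-0.25 [0.26  0.272 0.274] [91. 96. 91.]
-0.24 [0.048 0.248 0.276] [81. 94. 99.]
-0.23 [0.047 0.251 0.276] [65. 84. 95.]
-0.22 [0.048 0.247 0.275] [ 64.  87. 100.]
-0.21 [0.048 0.147 0.273] [ 71. 100. 115.]
-0.2 [0.047 0.26  0.333] [62. 81. 92.]
-0.19 [0.047 0.271 0.333] [55. 74. 85.]
-0.18 [0.002 0.039 0.333] [53. 75. 91.]
-0.17 [0.011 0.288 0.481] [63. 71. 74.]
-0.16 [0.013 0.329 0.495] [59. 69. 74.]
-0.15 [0.013 0.339 0.491] [52. 62. 66.]
-0.14 [0.013 0.346 0.415] [50. 57. 61.]
-0.13 [0.015 0.382 0.502] [66. 72. 72.]
-0.12 [0.013 0.467 0.513] [59. 65. 65.]
-0.11 [0.015 0.469 0.519] [50. 55. 55.]
wrist c [ 0.488  -0.2117] size [0.061  0.0665] ang 89.6 slope [-0.  -0.1] z 0.0516 n 3751 bgr [103. 145. 168.]
-0.24 [0.05  0.051 0.052] [ 98. 133. 151.]
-0.23 [0.051 0.052 0.053] [ 96. 136. 158.]
-0.22 [0.051 0.052 0.053] [100. 141. 164.]
-0.21 [0.051 0.052 0.053] [101. 143. 166.]
-0.2 [0.051 0.052 0.053] [104. 146. 169.]
-0.19 [0.051 0.052 0.053] [105. 148. 171.]
-0.18 [0.001 0.017 0.052] [109. 126. 132.]
-0.17 [0.    0.002 0.016] [162. 170. 167.]
-0.16 [0.016 0.017 0.018] [106. 141. 160.]
-0.15 [0.016 0.017 0.018] [106. 141. 160.]
-0.14 [0.016 0.017 0.018] [105. 141. 160.]
-0.13 [0.016 0.017 0.018] [105. 140. 159.]
-0.12 [0.015 0.017 0.018] [105. 140. 159.]
-0.11 [0.016 0.017 0.242] [ 83. 109. 124.]
```

Emit:
send_rows(
  moves="0 -29 0 -10 0; 0 -29 0 -10 0; 0 -29 0 -10 0; 0 -29 0 -11 0; 0 0 0 0 0; 0 0 0 0 0; 0 0 0 0 0; 0 0 0 0 0; 0 0 0 0 0; 0 0 0 0 0; 0 0 0 0 0; 0 0 0 0 0; 0 0 30 0 0; 0 0 30 0 0; 0 0 30 0 0; 0 0 30 0 0; 0 0 12 0 0; 0 0 0 0 0",
)

```text
time_s: 46.93
position: [0.4947, -0.2724, 0.0277]
tcp_rot: [[0.008, -0.005, -1.0], [1.0, 0.004, 0.008], [0.004, -1.0, 0.005]]
force: [-0.3, 0.3, 0.2]
opening: 0.008
```

```bash
python3 - <<'E'
from h import *
plan(.4965,-.2515,.03,89.4)
E
```

```text
t 46.93 at [ 0.4947 -0.2724  0.0277] yaw 89.5 j [ -40.   42.   98.   -0.   40. -130.] F [-0.3  0.3  0.2] op 0.7  -> shift [20.9 -2.3 -1.7] turn 0.1 dist 21.1
```

Emit:
send_rows(
  moves="0 8 0 0 0; 0 8 0 0 0; 0 7 0 0 0; 0 6 0 0 0; 0 5 0 0 0; 0 4 0 0 0; 0 4 0 0 0; 0 0 0 0 0; 0 1.7 -4.6 0 0; 0 1.7 -4.6 0 0; 0 2.5 -4.2 0 0; 0 2.5 -4.2 0 0; 0 3.2 -3.7 0 0; 0 3.2 -3.7 0 0; 0 3.8 -3.1 0 0; 0 3.8 -3.1 0 0; 0 4.2 -2.4 0 0; 0 4.2 -2.4 0 0; 0 0 0 0 0",
)

```text
time_s: 48.52
position: [0.4985, -0.2042, 0.0698]
tcp_rot: [[0.006, 0.004, -1.0], [1.0, -0.007, 0.006], [-0.007, -1.0, -0.005]]
force: [-4.4, -7.4, 15.1]
opening: 0.002
```

```bash
python3 - <<'E'
from h import *
plan(.4955,-.297,.042,89.3)
c=capture("scene"); patch(c,(.4955,-.18),.05,.045,.03,.1,name="b3s"); cv2.imwrite("pics/p2.png",cv2.resize(c["image"][110:250,150:290],(560,560),interpolation=cv2.INTER_CUBIC))
E
```

```text
t 48.52 at [ 0.4985 -0.2042  0.0698] yaw 89.7 j [ -34.   37.  102.   -0.   41. -123.] F [-4.4 -7.4 15.1] op 0.1  -> shift [-92.6  28.4   2.6] turn 0.4 dist 96.9
b3s c [ 0.4975 -0.1803] size [0.0754 0.0807] ang 89.5 slope [  4.3 -33.8] z 0.0726 n 506 bgr [ 81. 120. 142.]
```

Emit:
send_rows(
  moves="0 4.6 -2 0 0; 0 4.6 -2 0 0; 0 4.8 -1 0 0; 0 4.8 -1 0 0; 0 4.9 0 0 0; 0 4.9 0 0 0; 0 5 0 0 0; 0 5 0 0 0; 0 5 0 0 0; 0 5 0 0 0; 0 5 0 0 0; 0 5 0 0 0; 0 0 0 0 0; 0 0 -25 0 0; 0 0 -30 0 0; 0 0 -25 0 0; 0 -30 -15 0 0; 0 -40 0 0 0; 0 -40 0 0 0; 0 0 0 0 0",
)

```text
time_s: 50.23
position: [0.4985, -0.26, 0.169]
tcp_rot: [[0.013, 0.006, -1.0], [1.0, -0.008, 0.012], [-0.008, -1.0, -0.006]]
force: [0.8, 0.7, 0.5]
opening: 0.006
```

```bash
python3 - <<'E'
from h import *
plan(.4955,-.225,.03,89.4)
for n in ("scene","wrist"):
    c=capture(n); patch(c,(.4955,-.15),.06,.07,.03,.1,name=n)
E
```

```text
t 50.23 at [ 0.4985 -0.26    0.169 ] yaw 89.3 j [ -39.   29.   95.   -0.   56. -128.] F [0.8 0.7 0.5] op 0.5  -> shift [ 36.  138.7   4.2] turn -0.1 dist 143.3
scene c [ 0.4967 -0.1996] size [0.0408 0.0815] ang 89.4 slope [  1.2 -13.4] z 0.0474 n 293 bgr [ 85. 129. 156.]
wrist c [ 0.4913 -0.1994] size [0.0418 0.0766] ang 89.5 slope [-0.2  0.2] z 0.0515 n 3419 bgr [113. 158. 182.]
```

```bash
python3 - <<'E'
from h import *
for n in ("scene","wrist"):
    c=capture(n); patch(c,(.4955,-.20),.06,.07,.03,.1,name=n)
cv2.imwrite("pics/p7.png",c["image"])
E
```

```text
scene c [ 0.4958 -0.2132] size [0.0671 0.0821] ang 88.4 slope [-0.5 -0.1] z 0.0494 n 413 bgr [ 96. 140. 166.]
wrist c [ 0.4914 -0.2106] size [0.0599 0.0746] ang 89.1 slope [0.  0.1] z 0.0518 n 4899 bgr [112. 156. 180.]
```

View pics/p7.png

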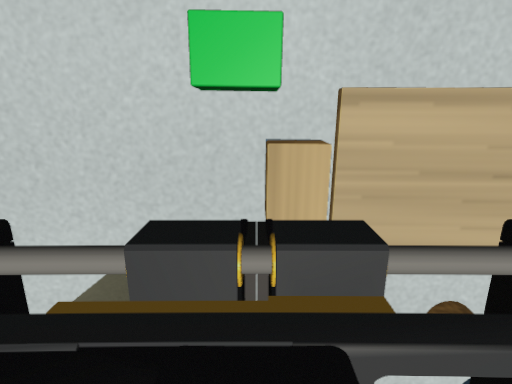

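Emit:
send_rows(
  moves="0 -13 30 2.5 0; 0 0 30 0 0; 0 0 30 0 0; 0 0 30 0 0; 0 0 19 0 0; 0 0 0 0 0; 0 8 0 0 0; 0 8 0 0 0; 0 7 0 0 0; 0 6 0 0 0; 0 5 0 0 0; 0 5 0 0 0; 0 5 0 0 0; 0 0 0 0 0",
)

```text
time_s: 51.6
position: [0.4965, -0.2355, 0.0337]
tcp_rot: [[-0.003, 0.007, -1.0], [1.0, -0.026, -0.004], [-0.026, -1.0, -0.007]]
force: [-20.5, -38.0, 15.5]
opening: 0.0
```

```bash
python3 - <<'E'
from h import *
plan(.4955,-.2375,.03,89.4)
E
```

```text
t 51.6 at [ 0.4965 -0.2355  0.0337] yaw 90.2 j [ -37.   41.  102.   -2.   36. -125.] F [-20.5 -38.   15.5] op 0.0  -> shift [-1.9  3.8  1.1] turn 0.8 dist 4.3
```

Emit:
send_rows(
  moves="0 -4 0 0 0; 0 0 0 0 0; 0 1.7 -4.6 0 0; 0 1.7 -4.6 0 0; 0 2.5 -4.2 0 0; 0 2.5 -4.2 0 0; 0 3.2 -3.7 0 0; 0 3.2 -3.7 0 0; 0 3.8 -3.1 0 0; 0 3.8 -3.1 0 0; 0 4.2 -2.4 0 0; 0 4.2 -2.4 0 0; 0 4.6 -2 0 0; 0 4.6 -2 0 0; 0 4.8 -1 0 0; 0 4.8 -1 0 0; 0 4.9 0 0 0; 0 4.9 0 0 0; 0 0 0 0 0",
)

```text
time_s: 53.18
position: [0.4963, -0.1651, 0.0754]
tcp_rot: [[0.008, 0.005, -1.0], [1.0, -0.002, 0.008], [-0.002, -1.0, -0.005]]
force: [-3.4, 2.8, 28.0]
opening: 0.007
```

```bash
python3 - <<'E'
from h import *
plan(.4955,-.2375,.03,89.4)
c=capture("scene"); patch(c,(.4955,-.15),.05,.06,.03,.1,name="b3s"); cv2.imwrite("pics/p8.png",cv2.resize(c["image"][110:250,150:290],(560,560),interpolation=cv2.INTER_CUBIC))
E
```

```text
t 53.18 at [ 0.4963 -0.1651  0.0754] yaw 89.6 j [ -31.   36.  104.    0.   40. -120.] F [-3.4  2.8 28. ] op 0.6  -> shift [-72.3  45.5   0.5] turn 0.2 dist 85.4
b3s c [ 0.4971 -0.1605] size [0.057  0.0806] ang 89.1 slope [-22.4 -22.5] z 0.0854 n 457 bgr [ 62.  86. 101.]
```

Emit:
send_rows(
  moves="0 0 -20 0 0; 0 0 -30 0 0; 0 0 -30 0 0; 0 -30 -15 0 0; 0 -40 0 0 0; 0 -10 0 0 0; 0 0 0 0 0",
)

```text
time_s: 53.82
position: [0.4949, -0.2486, 0.167]
tcp_rot: [[0.011, 0.004, -1.0], [1.0, -0.003, 0.011], [-0.003, -1.0, -0.004]]
force: [0.3, 0.6, 0.9]
opening: 0.001
```

```bash
python3 - <<'E'
from h import *
plan(.4955,-.23,.03,89.4)
for n in ("scene","wrist"):
    c=capture(n); patch(c,(.4955,-.17),.06,.07,.03,.1,name=n)
E
```

```text
t 53.82 at [ 0.4949 -0.2486  0.167 ] yaw 89.3 j [ -38.   29.   96.   -0.   55. -128.] F [0.3 0.6 0.9] op 0.1  -> shift [1.910e+01 1.369e+02 1.000e-01] turn -0.1 dist 138.2
scene c [ 0.4964 -0.1577] size [0.0543 0.0833] ang 88.8 slope [ -3.9 -10.8] z 0.0729 n 543 bgr [ 87. 125. 149.]
wrist c [ 0.493  -0.1567] size [0.0504 0.0796] ang 89.2 slope [-0.2  0.3] z 0.0764 n 5305 bgr [106. 144. 164.]
```

Emit:
send_rows(
  moves="80 31 0 0 0; 80 31 0 0 0; 80 29.6 0 0 0; 80 0 0 0 0; 80 0 0 0 0; 80 0 0 0 0; 80 0 0 0 0; 80 0 0 0 0; 80 0 0 0 0; 80 0 0 0 0; 80 0 0 0 0; 80 0 0 0 0; 80 0 0 0 0",
)

```text
time_s: 55.0
position: [0.4949, -0.1547, 0.1653]
tcp_rot: [[0.009, -0.0, -1.0], [1.0, 0.0, 0.009], [0.0, -1.0, 0.0]]
force: [-0.5, -0.3, 0.3]
opening: 0.881
```

```bash
python3 - <<'E'
from h import *
plan(.4955,-.157,.032,89.4)
c=capture("wrist"); patch(c,(.4955,-.157),.06,.06,.065,.1,name="w")
E
```

```text
t 55.0 at [ 0.4949 -0.1547  0.1653] yaw 89.5 j [ -30.   27.  101.    0.   53. -119.] F [-0.5 -0.3  0.3] op 76.7  -> shift [ -2.3 133.3  -0.6] turn 0.1 dist 133.3
w c [ 0.4948 -0.1577] size [0.0504 0.08  ] ang 88.9 slope [0.  0.3] z 0.0768 n 5108 bgr [100. 138. 157.]
```

Emit:
send_rows(
  moves="80 -3 25 0 0; 80 0 30 0 0; 80 0 30 0 0; 80 0 25 0 0; 80 0 17 0 0; 80 0 6 0 0; 80 0 0 0 0; 0 0 0 0 0; 0 0 0 0 0; 0 0 0 0 0; 0 0 0 0 0; 0 0 0 0 0; 0 0 0 0 0; 0 0 0 0 0; 0 0 -15 0 0; 0 0 -15 0 0; 0 0 0 0 0",
)

```text
time_s: 56.47
position: [0.4961, -0.158, 0.064]
tcp_rot: [[0.008, 0.003, -1.0], [1.0, -0.002, 0.008], [-0.002, -1.0, -0.003]]
force: [0.4, -0.7, -2.3]
opening: 0.572
```

```bash
python3 - <<'E'
from h import *
plan(.4955,-.2175,.018,89.4)
E
```

```text
t 56.47 at [ 0.4961 -0.158   0.064 ] yaw 89.5 j [ -30.   37.  105.   -0.   39. -120.] F [ 0.4 -0.7 -2.3] op 49.8  -> shift [-59.4  46.2   0.2] turn 0.1 dist 75.2
```

Emit:
send_rows(
  moves="0 -21 0 0 0; 0 -21 0 0 0; 0 -21 0 0 0; 0 0 0 0 0; 0 0 20 0 0; 0 0 15 0 0; 0 0 7 0 0; 0 0 3 0 0; 0 0 0 0 0; 62 0 0 0 0; 62 0 0 0 0; 62 0 0 0 0; 62 0 0 0 0; 62 0 -20 0 0; 62 0 -30 0 0; 62 0 -30 0 0; 62 0 -20 0 0; 0 -30 0 0 0; 0 -28 0 0 0; 0 0 0 0 0",
)

```text
time_s: 58.13
position: [0.4958, -0.2842, 0.1186]
tcp_rot: [[0.011, 0.005, -1.0], [1.0, -0.007, 0.011], [-0.006, -1.0, -0.005]]
force: [0.7, 0.4, 0.3]
opening: 0.569
```

```bash
python3 - <<'E'
from h import *
plan(.4955,-.275,.03,89.4)
for n in ("scene","wrist"):
    c=capture(n); patch(c,(.4955,-.215),.06,.07,.045,.1,name=n)
E
```

```text
t 58.13 at [ 0.4958 -0.2842  0.1186] yaw 89.4 j [ -41.   34.   96.   -0.   50. -130.] F [0.7 0.4 0.3] op 49.5  -> shift [ 9.8 88.6  0.9] turn -0.0 dist 89.1
scene c [ 0.4941 -0.2196] size [0.083  0.0539] ang 1.4 slope [-0.6 -1.2] z 0.0594 n 330 bgr [ 90. 127. 150.]
wrist c [ 0.4891 -0.2166] size [0.0506 0.0763] ang 89.5 slope [-0.1  0.3] z 0.0614 n 5563 bgr [104. 143. 163.]
```

Emit:
send_rows(
  moves="0 0 0 0 0; 0 0 0 0 0; 0 0 0 0 0; 0 0 0 0 0; 0 0 0 0 0; 0 0 0 0 0; 0 0 30 0 0; 0 0 30 0 0; 0 0 16 0 0; 0 0 7 0 0; 0 0 0 0 0; 0 12 0 0 0; 0 10 0 0 0; 0 8 0 0 0; 0 8 0 0 0; 0 6 0 0 0; 0 5 0 0 0; 0 4 0 0 0; 0 0 0 0 0",
)

```text
time_s: 59.82
position: [0.4949, -0.2273, 0.0357]
tcp_rot: [[0.006, 0.002, -1.0], [1.0, -0.005, 0.006], [-0.005, -1.0, -0.002]]
force: [-3.1, -6.2, 6.4]
opening: 0.005
```

```bash
python3 - <<'E'
from h import *
plan(.4955,-.222,.035,89.4)
c=capture("scene"); patch(c,(.4955,-.2),.06,.07,.045,.1,name="s")
E
```

```text
t 59.82 at [ 0.4949 -0.2273  0.0357] yaw 89.7 j [ -36.   41.  102.   -0.   38. -126.] F [-3.1 -6.2  6.4] op 0.4  -> shift [ 5.3  0.7 -0.5] turn 0.3 dist 5.4
s c [ 0.4934 -0.2029] size [0.0739 0.0829] ang 89.4 slope [ 4.4 -5.7] z 0.0593 n 247 bgr [ 89. 105. 116.]
```

Emit:
send_rows(
  moves="0 4 0 0 0; 0 0 0 0 0; 0 2 -3.7 0 0; 0 2.1 -3.6 0 0; 0 2.7 -3.3 0 0; 0 2.7 -3.2 0 0; 0 3.2 -2.8 0 0; 0 3.2 -2.7 0 0; 0 3.6 -2.2 0 0; 0 3.7 -2.1 0 0; 0 3.9 -1.5 0 0; 0 3.9 -1.5 0 0; 0 4.1 -0.8 0 0; 0 4.2 -0.7 0 0; 0 4.2 0 0 0; 0 4.3 0 0 0; 0 4.2 0.6 0 0; 0 4.1 0.7 0 0; 0 0 0 0 0",
)

```text
time_s: 61.45
position: [0.4964, -0.1638, 0.0663]
tcp_rot: [[0.01, 0.005, -1.0], [1.0, 0.0, 0.01], [0.0, -1.0, -0.005]]
force: [-3.3, 8.4, 40.0]
opening: 0.004
```

```bash
python3 - <<'E'
from h import *
plan(.4955,-.222,.035,89.4)
c=capture("scene"); patch(c,(.4955,-.15),.06,.06,.045,.1,name="s"); cv2.imwrite("pics/p9.png",cv2.resize(c["image"][110:250,150:290],(560,560),interpolation=cv2.INTER_CUBIC))
E
```

```text
t 61.45 at [ 0.4964 -0.1638  0.0663] yaw 89.4 j [ -31.   36.  104.    0.   39. -120.] F [-3.3  8.4 40. ] op 0.4  -> shift [-58.2  31.3   0.5] turn 0.0 dist 66.1
s c [ 0.4964 -0.1569] size [0.0664 0.0791] ang 89.9 slope [ -7.  -18.4] z 0.0762 n 352 bgr [84. 64. 43.]
```

Emit:
send_rows(
  moves="80 0 -15 0 0; 80 0 -30 0 0; 80 0 -30 0 0; 80 0 -20 0 0; 80 0 0 20 0; 80 0 0 20 0; 80 0 0 0 0; 80 0 0 0 0; 80 0 0 0 0; 80 0 0 0 0; 80 0 0 0 0",
)

```text
time_s: 62.42
position: [0.4557, -0.1652, 0.1559]
tcp_rot: [[0.008, 0.0, -1.0], [1.0, -0.0, 0.008], [-0.0, -1.0, -0.0]]
force: [0.3, 0.1, -0.9]
opening: 0.757
```

```bash
python3 - <<'E'
from h import *
for n in ("scene","wrist"):
    c=capture(n); r=patch(c,(.4955,-.16),.06,.07,.045,.1,name=n)
plan(.4955,r[0][1],.03,89.4)
E
```

```text
scene c [ 0.4947 -0.1522] size [0.063  0.0828] ang 89.3 slope [-2.1  0.1] z 0.0645 n 454 bgr [148. 129. 105.]
wrist c [ 0.4929 -0.1516] size [0.0598 0.0806] ang 88.9 slope [-0.8 -0.1] z 0.067 n 3990 bgr [161. 146. 126.]
t 62.52 at [ 0.4554 -0.1651  0.1559] yaw 89.5 j [ -33.   25.  106.    0.   49. -123.] F [0.8 0.3 0. ] op 73.5  -> shift [ 13.8 125.9 -40. ] turn 0.1 dist 132.8
```

Emit:
send_rows(
  moves="80 13 0 -20 0; 80 0 0 -20 0; 80 0 0 0 0; 80 0 25 0 0; 80 0 30 0 0; 80 0 30 0 0; 80 0 25 0 0; 80 0 13 0 0; 80 0 0 0 0; 0 0 0 0 0; 0 0 0 0 0; 0 0 0 0 0; 0 0 0 0 0; 0 0 0 0 0; 0 0 0 0 0; 0 0 -8 0 0; 0 0 0 0 0",
)

```text
time_s: 63.93
position: [0.4954, -0.1526, 0.0423]
tcp_rot: [[0.008, 0.001, -1.0], [1.0, -0.001, 0.008], [-0.001, -1.0, -0.001]]
force: [0.9, -0.4, -1.9]
opening: 0.689
```

```bash
python3 - <<'E'
from h import *
plan(.4955,-.095,.034,89.4)
E
```

```text
t 63.93 at [ 0.4954 -0.1526  0.0423] yaw 89.5 j [ -29.   39.  105.   -0.   36. -119.] F [ 0.9 -0.4 -1.9] op 59.9  -> shift [57.6  8.2  0.4] turn 0.1 dist 58.2
```

Emit:
send_rows(
  moves="0 15 0 0 0; 0 15 0 0 0; 0 15 0 0 0; 0 13 0 0 0; 0 0 0 0 0; 0 0 5 0 0; 0 0 3 0 0; 0 0 0 0 0; 76 0 0 0 0; 76 0 0 0 0; 76 0 0 0 0; 76 0 0 0 0; 76 0 -20 0 0; 76 0 -30 0 0; 76 0 -30 0 0; 76 0 -30 0 0; 76 -40 0 0 0; 76 -40 0 0 0; 76 -40 0 0 0; 76 -40 0 0 0",
)

```text
time_s: 65.6
position: [0.4939, -0.2561, 0.1434]
tcp_rot: [[0.008, 0.0, -1.0], [1.0, -0.0, 0.008], [-0.0, -1.0, -0.0]]
force: [0.5, -0.3, -0.0]
opening: 0.875
```

```bash
python3 - <<'E'
from h import *
print(read_state()["position"])
ims=[]
for n in ("scene","top"):
    c=capture(n); patch(c,(.4955,-.095),.06,.06,.045,.1,name=n+" b3"); patch(c,(.4955,.11),.06,.06,.045,.1,name=n+" b1"); ims.append(c["image"])
    for k in ("spreader1_eye","spreader2_eye","cups","stick_jar"):
        for d in mark_of(c,k)[:2]: print(k,round(d["p"],2),np.round(d["pixel"]))
cv2.imwrite("pics/fin.png",np.hstack([cv2.resize(ims[0][120:384,100:420],(400,330)),cv2.resize(ims[1][80:320,40:430],(400,330))]))
E
```

```text
[ 0.49389889 -0.25607994  0.14338357]
scene b3 c [ 0.4951 -0.0953] size [0.0633 0.0823] ang 89.6 slope [-1.  1.] z 0.0644 n 484 bgr [146. 128. 103.]
scene b1 c [0.4965 0.1077] size [0.0827 0.062 ] ang 88.5 slope [-1.9  0.4] z 0.0647 n 603 bgr [146. 135. 118.]
spreader2_eye 0.65 [280. 278.]
cups 0.81 [185. 143.]
cups 0.59 [206. 226.]
stick_jar 0.75 [270. 351.]
top b3 none
top b1 c [0.4958 0.1165] size [0.0668 0.0613] ang 89.3 slope [-0.  -0.1] z 0.0669 n 447 bgr [148. 137. 135.]
spreader1_eye 0.67 [148.  80.]
spreader2_eye 0.68 [123. 132.]
spreader2_eye 0.17 [121. 133.]
stick_jar 0.71 [166.  98.]
stick_jar 0.66 [240. 149.]
```

View pics/fin.png

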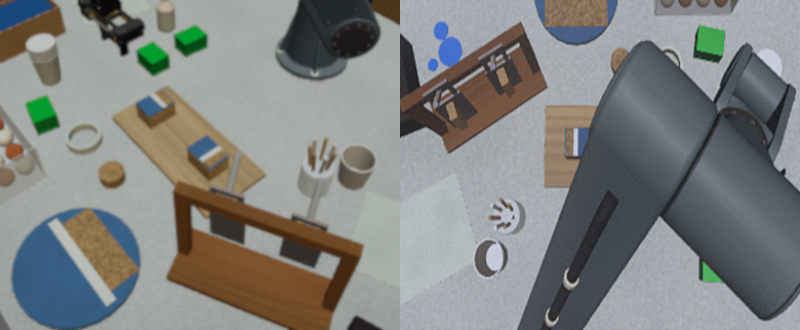

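```bash
python3 -c "
from h import *
print(hand_in())"
```

```text
the job is handed in; nothing more can be done
None
```

The job is handed in at about 66 s: both spreaders hang by their eyes on the pegs, spreader1 on the left and spreader2 on the right. Both blocks present lie on the drying board with the blue picture up. I saw no third block in either fixed camera, so I took block2 as absent.

**How the blocks were turned:**
- **Block1** was set standing by the board edge and tipped onto it with the picture up. I then lifted it fully onto the board.
- **Block3** was rolled over the board edge twice by dragging its rear face up with the closed fingers. It took three tries: it fell back once when I lowered the fingers before they had opened, and once after I dragged it too far.

**Last checks:**
- **Block positions:** block3 is at about (0.495, -0.095) and block1 at about (0.496, 0.11). Both sit about 50 mm above the board top and are level to within 2°, with roughly 13 cm between them.
- **Spreaders:** the last picture shows both hanging with the pegs through their eyes. I did not measure the eye positions.
- **Cups and jar:** both still stand upright; I judged this from the picture and did not measure how far either had moved.
- **Disagreement:** the top camera could not see block3 behind the arm and saw only part of block1. Block3 was therefore checked from the scene camera alone.

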